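# Lay the jig plate, sort the tee offcuts

## Task

Get the bench ready for welding: take the heavy jig plate out of its stand by its lug, rest its lower edge (the one away from the lug) on the rubber mat first, then pivot it gently down, without dropping it, until it lies flat on the mat, lug up and inside the mat's outline. Then pull the parts drawer out to its stop and feel the upright web of each tee offcut between the fingers: stand the thick ones (16 mm) upright on the plate and put the thin ones (8 mm) in the drawer, and when the thin ones are all in, push the drawer fully shut. Leave the tin, the hammer and the jar alone.

Things in the scene. Friction and masses are not known exactly. Their poses are not given: they have to be found in the camera images.
- jig_plate: heavy steel jig plate, 140 (x) x 130 (y) x 6 mm, about 0.9 kg, with an upright lug on its upper face near the +x edge. Origin at the centre of its underside, x towards the lug's edge, z out of the face that bears the lug. At first it leans in the stand about 62 degrees from level: lug edge up, face and lug towards the robot, the opposite (-x) edge down
- plate_lug (a point): point for gripping the plate's lug: the lug is 30 mm long (plate x, 35 to 65 mm from the origin), 12 mm thick (plate y) and stands 40 mm out of the face; the point is on its middle plane, 50 mm from the origin along x and 25 mm above the face (31 mm above the underside). Axes as the plate's. Pinched across its 12 mm, the plate can be made to turn between the fingers; hung from this point it keeps about the lean it has in the stand
- plate_edge (a point): middle of the plate's lower edge, at its underside: 70 mm from the plate's origin along -x
- stand: fixed dark steel stand, 150 mm wide (y) and 120 mm deep, 20 mm high base with a 10 mm lip in front (-x) and two back rests that reach about 125 mm high; the plate is lifted straight up out of it. Origin under its base
- mat: fixed black rubber mat, 200 (x) x 180 (y) x 3 mm, origin at the centre of its underside
- cab: fixed low green cabinet, 240 deep (x) x 300 wide (y) x 110 mm high, one drawer that opens to its -x side (towards the robot). Origin at the centre of its underside
- cab_drawer0 (a joint): how far the drawer is out, in m: 0 shut, 0.166 at its stop; it slides along the cabinet's -x with about 1 N of friction
- cab_drawer0_handle (a point): middle of the drawer's bar handle: round bar 11 mm thick, 120 mm long along y, its centre 35 mm in front of the drawer's front and 72 mm above the bench, 38 mm below the cabinet's top
- drawer_floor (a point): centre of the drawer's floor (upper side), 22 mm above the bench; moves with the drawer; axes as the cabinet's. Inside the drawer is 195 mm (x) x 258 mm (y), with walls 66 mm high. At the stop, the stretch from x = -97 to +62 mm of this point lies clear of the cabinet
- tee_1_mid (a point): tee-section steel offcut, standing as an upside-down T: flange 70 x 44 x 8 mm flat on the bench, upright web 70 mm long and 42 mm high along the middle of it, 50 mm high over all. The web is either 8 mm or 16 mm thick, not told here: some of the tees are thick, some thin. About 0.4 to 0.6 kg. May be absent (None). The point is at its centre, half-way up (25 mm above its underside) in mid-web; x along the web, y across the web's thickness, z up
- tee_2_mid (a point): tee-section steel offcut, standing as an upside-down T: flange 70 x 44 x 8 mm flat on the bench, upright web 70 mm long and 42 mm high along the middle of it, 50 mm high over all. The web is either 8 mm or 16 mm thick, not told here: some of the tees are thick, some thin. About 0.4 to 0.6 kg. May be absent (None). The point is at its centre, half-way up (25 mm above its underside) in mid-web; x along the web, y across the web's thickness, z up
- tee_3_mid (a point): tee-section steel offcut, standing as an upside-down T: flange 70 x 44 x 8 mm flat on the bench, upright web 70 mm long and 42 mm high along the middle of it, 50 mm high over all. The web is either 8 mm or 16 mm thick, not told here: some of the tees are thick, some thin. About 0.4 to 0.6 kg. May be absent (None). The point is at its centre, half-way up (25 mm above its underside) in mid-web; x along the web, y across the web's thickness, z up
- tee_4_mid (a point): tee-section steel offcut, standing as an upside-down T: flange 70 x 44 x 8 mm flat on the bench, upright web 70 mm long and 42 mm high along the middle of it, 50 mm high over all. The web is either 8 mm or 16 mm thick, not told here: some of the tees are thick, some thin. About 0.4 to 0.6 kg. May be absent (None). The point is at its centre, half-way up (25 mm above its underside) in mid-web; x along the web, y across the web's thickness, z up
- tee_5_mid (a point): tee-section steel offcut, standing as an upside-down T: flange 70 x 44 x 8 mm flat on the bench, upright web 70 mm long and 42 mm high along the middle of it, 50 mm high over all. The web is either 8 mm or 16 mm thick, not told here: some of the tees are thick, some thin. About 0.4 to 0.6 kg. May be absent (None). The point is at its centre, half-way up (25 mm above its underside) in mid-web; x along the web, y across the web's thickness, z up
- tin: bystander: yellow tea tin on top of the cabinet, 75 x 95 x 92 mm, origin under its centre
- hammer: bystander: hammer lying beyond the mat, about 250 mm long, along its own x
- oil_jar: bystander: round jar, 70 mm wide and 100 mm high, origin under its centre
There are look-alikes about, which are no part of the job. What is shaped like the part that bears tee_4_mid but turquoise is not meant.

How it is judged:
By the outcome, as a careful person would: the job done as asked, in the order asked, and still so for the second after the job is handed in, with the robot touching nothing.
Of tee_1, tee_3, tee_4 only 2 to 3 are there at a start; the rules pass over those that are not, and their reading is None.
Of tee_2, tee_5 only 1 to 2 are there at a start; the rules pass over those that are not, and their reading is None.
At some moment in a run one of tee_1, tee_2, tee_3, tee_4, tee_5 may be knocked a few centimetres aside while the robot is not near it.
It also fails if it takes over 210 s, if anything falls off the work surface, if the arm or the gripper's body presses on something with over 40 N, if the wrist force passes 120 N, or if a joint passes its speed limit or range.

## Robot

A 6-joint arm with a two-finger parallel gripper is mounted at the origin on the work surface. World frame = base frame: x ahead of the robot, y to its left, z up, the work surface at z = 0. Lengths are in m, angles in degrees, forces in N, time in s.
With the tool pointing down it reaches from about 0.325 to 0.775 m from the base axis. Payload 5.5 kg.
Tool frame: the origin (TCP) lies midway between the tips of the shut fingers; the grasp point (between the pads) lies 19 mm behind it (arm.pinch_z is the distance from the TCP to the grasp point, in m); z points along the fingers, y is the line along which they close (so a half turn about z gives the same grasp; the last joint's range is limited). The gripper opens to 85 mm and grips with 20 to 120 N. Pads are 22 mm wide; open, the fingers measure 114 mm over their backs; the gripper's body (76 mm by 85 mm) begins 54 mm behind the grasp point. The pads swing forward as they close: fully open they stand 13 mm farther back than shut.
Start: joints at [-69.941, 5.22, 70.514, -0, 104.267, -3.249], TCP at [0.237, -0.551, 0.231] pointing down, gripper open.
Joint ranges: [-164.24, 164.24], [-49.07, 125.15], [9.68, 141.18], [-86.29, 266.29], [3.28, 154.24], [-151.56, 151.56]. Speed limits (degrees/s): [147.25, 147.25, 172.46, 180, 180, 180].

## Interface

Orientations are given as [roll, pitch, yaw] about the fixed x, y, z axes, in that order (R = Rz(yaw) Ry(pitch) Rx(roll)).
In Python, from plant import arm gives the robot as it stands.
- The arm moves only by the tool apply_moves, never from a script. Its argument "moves" is a list of rows, each an object of numbers: "x", "y", "z": the shift along the tool's x, y, z each as a share of 200 mm, from -1 to 1; "wx", "wy", "wz": the turn, a rotation vector about the tool's x, y, z each as a share of pi/4 rad, from -1 to 1. A call has exactly 5 rows; each row is the pose to reach, as a shift and turn from the pose commanded when the call began, along the tool's axes at that moment; what a row does not reach only later rows make up. A row lasts 1/10 s, in which the tool goes at most 50 mm and 8.59 degrees, less where a joint would pass 70% of its speed; a pose out of reach is approached as far as the arm can. A call with a number of a shift or a turn outside -1 to 1 is refused whole. A call with a gripper value outside its range is refused whole. "jaw" is the closure, from -1 (fully open) to 1 (shut), set as the call begins (left out, the last holds). The fingers move at their own pace and stop on an object; the grip force is fixed at half the most. Time passes only in rows, so rows that repeat a pose let the fingers close, or fill a call up. It gives the time, the measured TCP pose, the force, the opening and the grip force at its end, in the units of the state.
- arm.state(): the state, without advancing time (a new reading comes with each control period).
- arm.get_image(name): name is "side" or "top" or "wrist"; returns the picture (384x512x3 uint8, red, green, blue); there is no depth.
- arm.calibration(name): a dict with "fx", "fy", "cx", "cy" (pixels), "T" (4x4, takes a point from camera to world coordinates); the wrist camera has in their place "tool_from_camera" (4x4, takes a point from camera to tool coordinates, whose origin is the TCP and whose axes are the flange's). Camera axes: x right, y down, z forward; pixel columns grow to the right and rows downward; lengths in m; the calibration is good to about 2 mm. A picture is of the moment at which its call begins: read the wrist's pose just before it. calibration takes no time and is no camera call.
- arm.finish_job(): hands the job in; it is judged then, once.
The state is a dict: "time_s": time; "q": joint angles; "joint_velocities": joint speeds; "effort": joint torques, N m; "tcp_pos": TCP position; "eef_rot": TCP orientation; "wrist_force": force on the tool from outside, world axes, zero at the start; "torque": the same for the moment, N m; "grip_width": finger opening in m; "gripper_force": force on a finger pad.
Only numpy, scipy, OpenCV 4.12 (cv2) and the standard library are available. Lean on these libraries where they do the work, as an engineer would, in place of code of your own. Each camera call takes 0.05 s, during which the arm holds its last target. There are 200 camera calls.

## Working session

There is one attempt and no reset: what is moved stays moved. The work goes in short steps, Python scripts to look and compute and a tool call to move; the robot and the scene stay as the last step left them, time stands still between calls to the robot, and variables do not carry over. Pictures are saved under pics/ and viewed, at most 14 in all, crops included, and the job is handed in when it is done.

Besides the shell and the picture viewer there is one more tool, called after "Emit:" as name(argument=value, ...), one argument or row to a line, values as JSON. apply_moves: Moves the arm, as the interface text tells. Its arguments: {"type":"object","properties":{"moves":{"type":"array","items":{"type":"object","properties":{"x":{"type":"number","minimum":-1,"maximum":1},"y":{"type":"number","minimum":-1,"maximum":1},"z":{"type":"number","minimum":-1,"maximum":1},"wx":{"type":"number","minimum":-1,"maximum":1},"wy":{"type":"number","minimum":-1,"maximum":1},"wz":{"type":"number","minimum":-1,"maximum":1}}}},"jaw":{"type":"number"}},"required":["moves"]}

```bash
mkdir -p pics; ls
python3 - <<'E'
from plant import arm
import cv2,numpy as np
s=arm.state(); print({k:np.round(v,3).tolist() for k,v in s.items()})
print(arm.pinch_z)
ims=[]
for n in("top","side"):
    im=arm.get_image(n); c=arm.calibration(n); print(n,c["fx"],c["fy"],c["cx"],c["cy"],np.round(c["T"],4).tolist())
    cv2.imwrite(f"pics/{n}0.png",cv2.resize(im[:,:,::-1],(800,600),interpolation=cv2.INTER_CUBIC))
print(arm.calibration("wrist"))
E
```

```text
pics
{'time_s': 0.0, 'q': [-69.94, 5.264, 70.585, -0.001, 104.267, -3.247], 'joint_velocities': [-0.021, 0.065, -0.003, -0.018, -0.048, -0.089], 'effort': [-0.0, -45.873, -41.803, -0.0, 0.012, 0.0], 'tcp_pos': [0.237, -0.551, 0.23], 'eef_rot': [-179.884, -0.006, 23.307], 'wrist_force': [-0.454, -0.793, -0.745], 'torque': [0.045, 0.015, -0.004], 'gripper_force': 0.0, 'grip_width': 0.085}
0.0187
top 348.667105041392 348.667105041392 255.84613437688856 188.33825011029626 [[0.0091, -0.9847, 0.1738, 0.3651], [-1.0, -0.0092, 0.0002, -0.1117], [0.0013, -0.1738, -0.9848, 1.1388], [0.0, 0.0, 0.0, 1.0]]
side 492.9492274232865 492.9492274232865 257.0944099801519 189.23279614869958 [[-0.9147, -0.2671, 0.3034, 0.0763], [-0.4042, 0.5967, -0.6932, 1.0064], [0.0041, -0.7567, -0.6537, 1.153], [0.0, 0.0, 0.0, 1.0]]
{'fx': 285.93876935907014, 'fy': 285.93876935907014, 'cx': 253.66920823381395, 'cy': 189.50317641819564, 'tool_from_camera': array([[-3.16097943e-04, -9.64333483e-01, -2.64690072e-01,
         6.82570170e-02],
       [ 9.99999622e-01, -5.19328206e-04,  6.97826529e-04,
         1.24845065e-03],
       [-8.10398507e-04, -2.64689751e-01,  9.64333282e-01,
        -1.43249268e-01],
       [ 0.00000000e+00,  0.00000000e+00,  0.00000000e+00,
         1.00000000e+00]])}
```

View pics/top0.png

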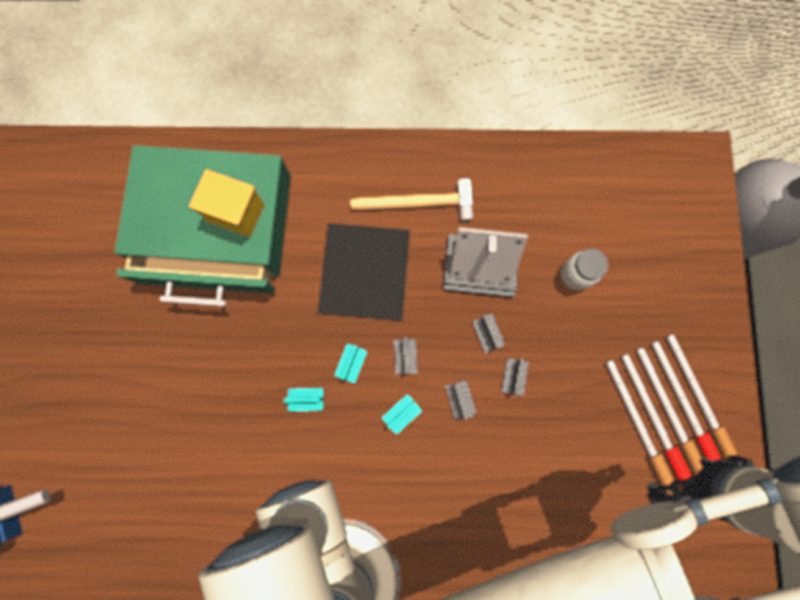

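View pics/side0.png

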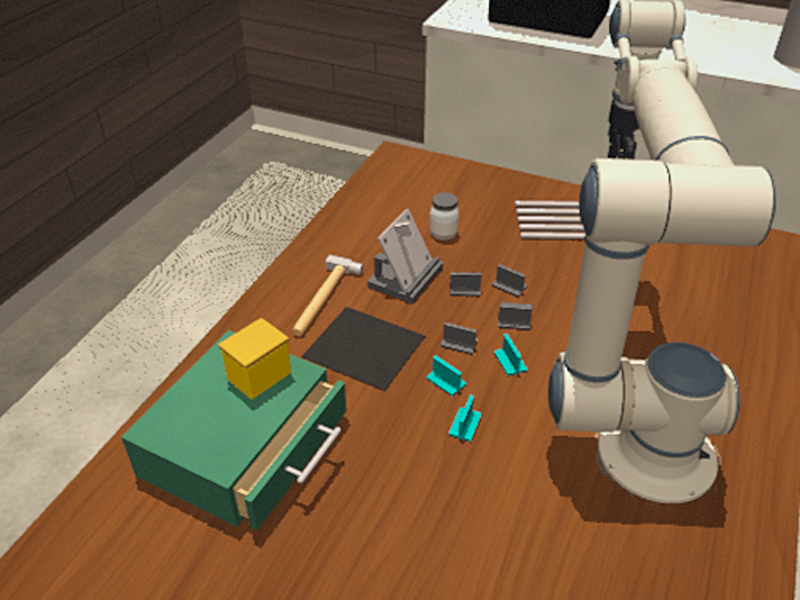

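The top view shows four grey tees at (405,357), (489,334), (515,377) and (460,400). The turquoise look-alikes are at (350,363), (304,400) and (402,414). The drawer is slightly open, with its handle at (193,298). The plate is in the stand at (487,262), and the mat is at (364,272).

```bash
cat > h.py <<'E'
from plant import arm
import numpy as np, cv2
from scipy.spatial.transform import Rotation as R
def Tcam(n):
    c=arm.calibration(n)
    if n=="wrist":
        s=arm.state(); T=np.eye(4); T[:3,:3]=R.from_euler("xyz",s["eef_rot"],degrees=True).as_matrix(); T[:3,3]=s["tcp_pos"]
        return c,T@c["tool_from_camera"]
    return c,np.array(c["T"])
def bp(ct,u,v,z):          # pixel -> world at height z
    c,T=ct; d=T[:3,:3]@[(u-c["cx"])/c["fx"],(v-c["cy"])/c["fy"],1]; p=T[:3,3]
    return p+d*(z-p[2])/d[2]
def proj(ct,P):
    c,T=ct; q=(np.linalg.inv(T)@np.r_[P,1])[:3]; return np.array([c["fx"]*q[0]/q[2]+c["cx"],c["fy"]*q[1]/q[2]+c["cy"]])
def go(pos,yaw,pitch=0):   # deltas in tool units: tool down target
    s=arm.state(); M=R.from_euler("xyz",s["eef_rot"],degrees=True); t=M.inv().apply(np.array(pos)-s["tcp_pos"])
    G=R.from_euler("xyz",[180,pitch,yaw],degrees=True); w=(M.inv()*G).as_rotvec()
    print("now",np.round(s["tcp_pos"],4),np.round(s["eef_rot"],1),"shift",np.round(t/.2,3),"turn",np.round(w/(np.pi/4),3))
def snap(n,f,box=None,k=1.5625):
    ct=Tcam(n); im=arm.get_image(n)[:,:,::-1].copy()
    cv2.imwrite(f"pics/{f}_raw.png",im)
    o=im if box is None else im[box[1]:box[3],box[0]:box[2]]
    cv2.imwrite(f"pics/{f}.png",cv2.resize(o,None,fx=k,fy=k,interpolation=cv2.INTER_CUBIC)); return ct,im
E
python3 - <<'E'
from h import *
ct=Tcam("top"); f=.64
def P(n,u,v,z): print(n,np.round(bp(ct,u*f,v*f,z),3))
for n,u,v,z in[("mat tl",326,224,.003),("mat tr",410,231,.003),("mat br",403,321,.003),("mat bl",319,313,.003),
 ("h l",163,299,.072),("h r",226,303,.072),("cab tl",133,146,.11),("cab tr",281,156,.11),("cab br",273,264,.11),("cab bl",117,252,.11),
 ("pl tl",460,228,.145),("pl tr",527,236,.145),("pl br",516,291,.03),("lugtop",492,240,.14),("stand bl",445,292,.02),("stand br",515,297,.02),("stand",489,264,.0)]:P(n,u,v,z)
im=cv2.imread("pics/top0.png"); hsv=cv2.cvtColor(im,cv2.COLOR_BGR2HSV)
m=((hsv[...,1]<60)&(hsv[...,2]>40)).astype(np.uint8)
m[:310]=0;m[430:]=0;m[:,:385]=0;m[:,545:]=0
n,l,st,c=cv2.connectedComponentsWithStats(m)
for i in range(1,n):
    if st[i,4]>150:
        ys,xs=np.where(l==i); r=cv2.minAreaRect(np.float32([bp(ct,u*f,v*f,.02)[:2] for u,v in zip(xs,ys)])); print(st[i,4],np.round(c[i]),r)
E
```

```text
mat tl [0.719 0.05  0.003]
mat tr [ 0.705 -0.132  0.003]
mat br [ 0.509 -0.119  0.003]
mat bl [0.524 0.058 0.003]
h l [0.54  0.358 0.072]
h r [0.533 0.233 0.072]
cab tl [0.845 0.428 0.11 ]
cab tr [0.826 0.129 0.11 ]
cab br [0.604 0.134 0.11 ]
cab bl [0.625 0.439 0.11 ]
pl tl [ 0.669 -0.224  0.145]
pl tr [ 0.655 -0.351  0.145]
pl br [ 0.57  -0.352  0.03 ]
lugtop [ 0.648 -0.285  0.14 ]
stand bl [ 0.568 -0.206  0.02 ]
stand br [ 0.559 -0.352  0.02 ]
stand [ 0.634 -0.302  0.   ]
699 [488. 333.] ((0.4844634234905243, -0.29381000995635986), (0.07143080234527588, 0.0445842482149601), 21.046619415283203)
684 [405. 356.] ((0.43478095531463623, -0.12352850288152695), (0.06956944614648819, 0.04248610511422157), 3.9926578998565674)
716 [515. 377.] ((0.395874559879303, -0.34638747572898865), (0.04378345236182213, 0.07116392999887466), 79.11692810058594)
727 [460. 400.] ((0.34654176235198975, -0.23584683239459991), (0.07110957056283951, 0.043463271111249924), 18.08769416809082)
```

Run:
```python
from h import *
go([.37,-.42,.32],68); go([.37,-.42,.32],23.3)
```

```text
now [ 0.2373 -0.5508  0.2302] [-179.9   -0.    23.3] shift [ 0.868 -0.339 -0.448] turn [-0.002 -0.001 -0.993]
now [ 0.2373 -0.5508  0.2302] [-179.9   -0.    23.3] shift [ 0.868 -0.339 -0.448] turn [-0.002 -0.     0.   ]
```

Emit:
apply_moves(
  moves=[
    {"x": 0.868, "y": -0.34, "z": -0.45, "wz": -0.95},
    {"x": 0.868, "y": -0.34, "z": -0.45, "wz": -0.95},
    {"x": 0.868, "y": -0.34, "z": -0.45, "wz": -0.95},
    {"x": 0.868, "y": -0.34, "z": -0.45, "wz": -0.95},
    {"x": 0.868, "y": -0.34, "z": -0.45, "wz": -0.95},
  ],
)

```text
invalid input at $.moves[0]: expected keys x, y, z, wx, wy, wz
```

Emit:
apply_moves(
  moves=[
    {"x": 0.71, "y": 0.415, "wz": -0.95},
    {"x": 0.71, "y": 0.415, "wz": -0.95},
    {"x": 0.71, "y": 0.415, "wz": -0.95},
    {"x": 0.71, "y": 0.415, "wz": -0.95},
    {"x": 0.71, "y": 0.415, "wz": -0.95},
  ],
)

```text
invalid input at $.moves[0]: expected keys x, y, z, wx, wy, wz
```

Emit:
apply_moves(
  moves=[
    {"x": 0.09, "y": 0.31, "wz": -0.95},
    {"x": 0.09, "y": 0.31, "wz": -0.95},
    {"x": 0.09, "y": 0.31, "wz": -0.95},
    {"x": 0.09, "y": 0.31, "wz": -0.95},
    {"x": 0.09, "y": 0.31, "wz": -0.95},
  ],
)

```text
invalid input at $.moves[0]: expected keys x, y, z, wx, wy, wz
```

Emit:
apply_moves(
  moves=[
    {"wz": -0.55},
    {"wz": -0.55},
    {"wz": -0.55},
    {"wz": -0.55},
    {"wz": -0.55},
  ],
)

```text
invalid input at $.moves[0]: expected keys x, y, z, wx, wy, wz
```

Run:
```python
from h import *
go([.56,-.28,.32],176.5); print(arm.state()["q"]); snap("wrist","w1",k=1.5)
```

```text
now [ 0.2373 -0.5508  0.2302] [-179.9   -0.    23.3] shift [ 2.018 -0.606 -0.448] turn [-0.000e+00 -3.000e-03 -3.404e+00]
[-6.99414260e+01  5.26144552e+00  7.05764309e+01  2.42137514e-03
  1.04266435e+02 -3.24978157e+00]
```

View pics/w1.png

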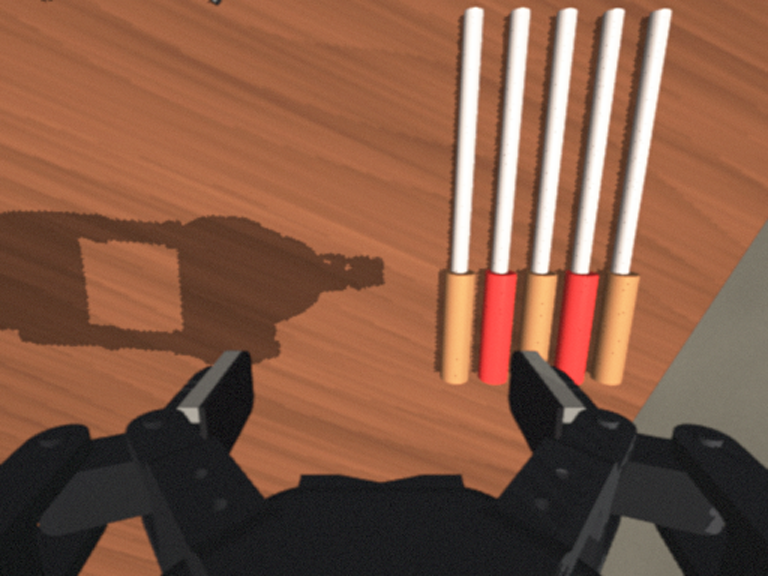

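Emit:
apply_moves(
  moves=[
    {"x": 0.868, "y": -0.34, "z": -0.45, "wx": 0, "wy": 0, "wz": -0.95},
    {"x": 0.868, "y": -0.34, "z": -0.45, "wx": 0, "wy": 0, "wz": -0.95},
    {"x": 0.868, "y": -0.34, "z": -0.45, "wx": 0, "wy": 0, "wz": -0.95},
    {"x": 0.868, "y": -0.34, "z": -0.45, "wx": 0, "wy": 0, "wz": -0.95},
    {"x": 0.868, "y": -0.34, "z": -0.45, "wx": 0, "wy": 0, "wz": -0.95},
  ],
)

```text
time_s: 0.65
tcp_pos: [0.3732, -0.4169, 0.3251]
eef_rot: [179.7, 0.1, 66.7]
wrist_force: [-0.8, -1.2, 0.0]
grip_width: 0.0853
gripper_force: 0.0
```

Emit:
apply_moves(
  moves=[
    {"x": 0.71, "y": 0.415, "z": 0, "wx": 0, "wy": 0, "wz": -0.95},
    {"x": 0.71, "y": 0.415, "z": 0, "wx": 0, "wy": 0, "wz": -0.95},
    {"x": 0.71, "y": 0.415, "z": 0, "wx": 0, "wy": 0, "wz": -0.95},
    {"x": 0.71, "y": 0.415, "z": 0, "wx": 0, "wy": 0, "wz": -0.95},
    {"x": 0.71, "y": 0.415, "z": 0, "wx": 0, "wy": 0, "wz": -0.95},
  ],
)

```text
time_s: 1.15
tcp_pos: [0.5055, -0.3216, 0.3201]
eef_rot: [-180.0, -0.1, 109.4]
wrist_force: [-0.6, -0.2, 0.1]
grip_width: 0.0853
gripper_force: 0.0
```

Emit:
apply_moves(
  moves=[
    {"x": 0.09, "y": 0.31, "z": 0, "wx": 0, "wy": 0, "wz": -0.95},
    {"x": 0.09, "y": 0.31, "z": 0, "wx": 0, "wy": 0, "wz": -0.95},
    {"x": 0.09, "y": 0.31, "z": 0, "wx": 0, "wy": 0, "wz": -0.95},
    {"x": 0.09, "y": 0.31, "z": 0, "wx": 0, "wy": 0, "wz": -0.95},
    {"x": 0.09, "y": 0.31, "z": 0, "wx": 0, "wy": 0, "wz": -0.95},
  ],
)

```text
time_s: 1.65
tcp_pos: [0.5565, -0.2865, 0.3206]
eef_rot: [180.0, -0.1, 151.9]
wrist_force: [-0.8, 0.1, -0.9]
grip_width: 0.0854
gripper_force: 0.0
```

Emit:
apply_moves(
  moves=[
    {"x": 0, "y": 0, "z": 0, "wx": 0, "wy": 0, "wz": -0.55},
    {"x": 0, "y": 0, "z": 0, "wx": 0, "wy": 0, "wz": -0.55},
    {"x": 0, "y": 0, "z": 0, "wx": 0, "wy": 0, "wz": -0.55},
    {"x": 0, "y": 0, "z": 0, "wx": 0, "wy": 0, "wz": -0.55},
    {"x": 0, "y": 0, "z": 0, "wx": 0, "wy": 0, "wz": -0.55},
  ],
)

```text
time_s: 2.15
tcp_pos: [0.5563, -0.2868, 0.3209]
eef_rot: [180.0, -0.0, 176.1]
wrist_force: [0.2, -0.8, 1.0]
grip_width: 0.0855
gripper_force: 0.0
```

Run:
```python
from h import *
go([.56,-.28,.32],176.5); print(np.round(arm.state()["q"],1)); snap("wrist","w2",k=1.5)
```

```text
now [ 0.5563 -0.2868  0.3209] [180.   -0.  176.1] shift [-0.016  0.035  0.005] turn [ 0.    -0.001 -0.009]
[ -30.4   11.7   54.2   -0.   114.1 -116.5]
```

View pics/w2.png

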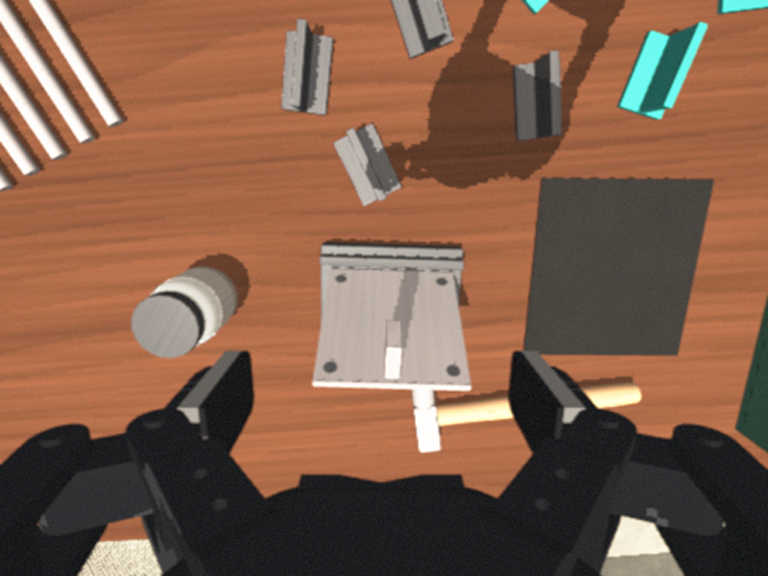

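Run:
```python
from h import *
from scipy.optimize import least_squares
ct=Tcam("wrist")
c=[((70,-65,6),314,384),((70,65,6),470,386),((65,-6,46),386,347),((65,6,46),401,347),((35,-6,46),387,321),((35,6,46),401,321),((65,-6,6),385,377),((65,6,6),400,378)]
def pose(p): return R.from_euler("xyz",[0,-p[4],p[3]],degrees=True),np.array(p[:3])
def f(p):
    r,t=pose(p); return np.ravel([proj(ct,r.apply(np.array(a)/1e3)+t)-[u/1.5,v/1.5] for a,u,v in c]).tolist()+[(p[4]-62)*.3]
s=least_squares(f,[.6,-.28,.09,-3.5,62]); print(np.round(s.x,4),np.round(s.fun,1))
r,t=pose(s.x); g=r.apply([.05,0,.031])+t; print("lug",g,"edge",r.apply([-.07,0,0])+t)
go(np.r_[g[:2],g[2]-.0187+.08],180+s.x[3]); 
ct=Tcam("wrist")
for n,u,v,z in[("mat",541,179,.003),("mat",712,180,.003),("mat",679,355,.003),("mat",525,349,.003),("stand fr l",321,246,.03),("r",464,249,.03)]:print(n,np.round(bp(ct,u/1.5,v/1.5,z),3))
```

```text
[ 0.642  -0.283   0.0751 -4.8819 64.4658] [ 0.4 -1.   0.  -0.7  0.2  0.4  0.4  0.5 -0.5 -0.6 -0.3 -0.5  0.1  1.2
 -0.4  0.6  0.7]
lug [ 0.6356085  -0.28246732  0.13357093] edge [ 0.61194087 -0.28044583  0.01192901]
now [ 0.5563 -0.2868  0.321 ] [180.   -0.  176.1] shift [-0.395  0.048  0.631] turn [ 0.    -0.     0.022]
mat [ 0.515 -0.117  0.003]
mat [0.529 0.062 0.003]
mat [0.727 0.05  0.003]
mat [ 0.707 -0.129  0.003]
stand fr l [ 0.566 -0.349  0.03 ]
r [ 0.579 -0.203  0.03 ]
```

Emit:
apply_moves(
  jaw=0,
  moves=[
    {"x": -0.385, "y": 0.045, "z": 0.5, "wx": 0, "wy": 0, "wz": 0.02},
    {"x": -0.385, "y": 0.045, "z": 0.5, "wx": 0, "wy": 0, "wz": 0.02},
    {"x": -0.385, "y": 0.045, "z": 0.5, "wx": 0, "wy": 0, "wz": 0.02},
    {"x": -0.385, "y": 0.045, "z": 0.5, "wx": 0, "wy": 0, "wz": 0.02},
    {"x": -0.385, "y": 0.045, "z": 0.5, "wx": 0, "wy": 0, "wz": 0.02},
  ],
)

```text
time_s: 2.7
tcp_pos: [0.6334, -0.2827, 0.2212]
eef_rot: [180.0, -0.1, 175.3]
wrist_force: [0.0, -0.4, 0.2]
grip_width: 0.043
gripper_force: 0.0
```

Emit:
apply_moves(
  moves=[
    {"x": 0, "y": 0, "z": 0.1, "wx": 0, "wy": 0, "wz": 0},
    {"x": 0, "y": 0, "z": 0.2, "wx": 0, "wy": 0, "wz": 0},
    {"x": 0, "y": 0, "z": 0.3, "wx": 0, "wy": 0, "wz": 0},
    {"x": 0, "y": 0, "z": 0.4, "wx": 0, "wy": 0, "wz": 0},
    {"x": 0, "y": 0, "z": 0.48, "wx": 0, "wy": 0, "wz": 0},
  ],
)

```text
time_s: 3.2
tcp_pos: [0.6337, -0.2836, 0.1277]
eef_rot: [-179.9, 0.2, 175.3]
wrist_force: [-0.2, -0.3, 0.6]
grip_width: 0.0429
gripper_force: 0.0
```

Run:
```python
from h import *
go([.634,-.2825,.124],175.5); snap("wrist","w3",k=1.5)
```

```text
now [ 0.6337 -0.2836  0.1277] [-179.9    0.2  175.3] shift [-0.001  0.006  0.019] turn [-0.002  0.005 -0.004]
```

View pics/w3.png

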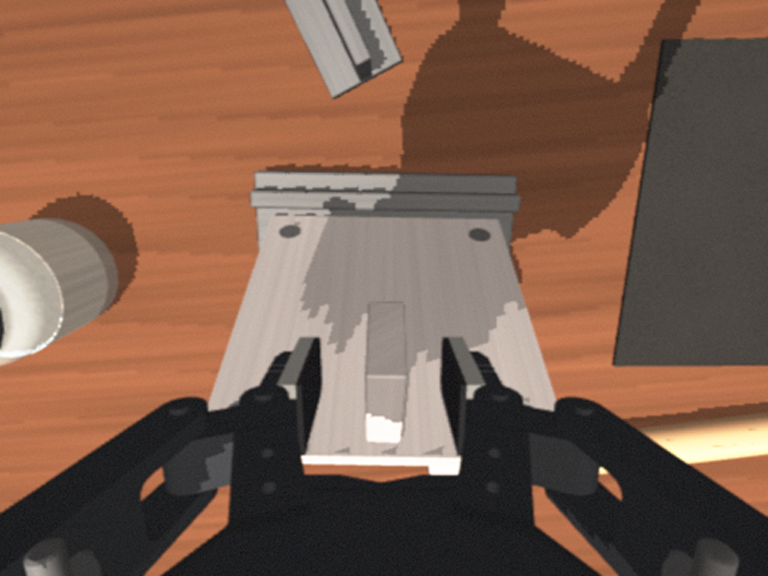

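The lug at (385,370) sits between the fingers, pads at (310,370) and (455,370). I'll refit quickly to check the grasp point.

Run:
```python
from h import *
from scipy.optimize import least_squares
ct=Tcam("wrist")
c=[((65,-6,46),366,377),((65,6,46),406,376),((35,-6,46),369,302),((35,6,46),404,302),((65,-6,6),367,442),((65,6,6),402,442)]
def pose(p): return R.from_euler("xyz",[0,-p[4],p[3]],degrees=True),np.array(p[:3])
def f(p):
    r,t=pose(p); return np.ravel([proj(ct,r.apply(np.array(a)/1e3)+t)-[u/1.5,v/1.5] for a,u,v in c]).tolist()+[(p[4]-62)*1,(p[3]+4.7)]
s=least_squares(f,[.6,-.28,.09,-3.5,62]); print(np.round(s.x,4),np.round(s.fun,1))
r,t=pose(s.x); g=r.apply([.05,0,.031])+t; print("lug",g,"edge",r.apply([-.07,0,0])+t)
```

```text
[ 0.6362 -0.2823  0.0755 -5.0999 62.0022] [-0.2 -0.5  0.8  0.4 -0.5 -0.  -0.3  0.2  0.5 -0.1 -0.3  0.   0.  -0.4]
lug [ 0.63236085 -0.2819598   0.1342273 ] edge [ 0.60351482 -0.27938543  0.01371888]
```

Emit:
apply_moves(
  moves=[
    {"x": 0.007, "y": 0.007, "z": 0.033, "wx": 0, "wy": 0, "wz": 0},
    {"x": 0.007, "y": 0.007, "z": 0.033, "wx": 0, "wy": 0, "wz": 0},
    {"x": 0.007, "y": 0.007, "z": 0.033, "wx": 0, "wy": 0, "wz": 0},
    {"x": 0.007, "y": 0.007, "z": 0.033, "wx": 0, "wy": 0, "wz": 0},
    {"x": 0.007, "y": 0.007, "z": 0.033, "wx": 0, "wy": 0, "wz": 0},
  ],
)

```text
time_s: 3.75
tcp_pos: [0.6328, -0.2814, 0.1196]
eef_rot: [-180.0, 0.1, 175.4]
wrist_force: [0.3, -0.7, -0.2]
grip_width: 0.0426
gripper_force: 0.0
```

Emit:
apply_moves(
  jaw=1,
  moves=[
    {"x": 0, "y": 0, "z": 0, "wx": 0, "wy": 0, "wz": 0},
    {"x": 0, "y": 0, "z": 0, "wx": 0, "wy": 0, "wz": 0},
    {"x": 0, "y": 0, "z": 0, "wx": 0, "wy": 0, "wz": 0},
    {"x": 0, "y": 0, "z": 0, "wx": 0, "wy": 0, "wz": 0},
    {"x": 0, "y": 0, "z": 0, "wx": 0, "wy": 0, "wz": 0},
  ],
)

```text
time_s: 4.25
tcp_pos: [0.6321, -0.2816, 0.119]
eef_rot: [-180.0, -0.0, 175.4]
wrist_force: [-3.6, -0.9, 1.7]
grip_width: 0.0111
gripper_force: 58.9
```

Emit:
apply_moves(
  moves=[
    {"x": 0, "y": 0, "z": -0.02, "wx": 0, "wy": 0, "wz": 0},
    {"x": 0, "y": 0, "z": -0.05, "wx": 0, "wy": 0, "wz": 0},
    {"x": 0, "y": 0, "z": -0.1, "wx": 0, "wy": 0, "wz": 0},
    {"x": 0, "y": 0, "z": -0.15, "wx": 0, "wy": 0, "wz": 0},
    {"x": 0, "y": 0, "z": -0.2, "wx": 0, "wy": 0, "wz": 0},
  ],
)

```text
time_s: 4.75
tcp_pos: [0.6326, -0.2811, 0.1595]
eef_rot: [180.0, 0.0, 175.4]
wrist_force: [1.0, 0.1, -8.3]
grip_width: 0.0111
gripper_force: 58.3
```

Emit:
apply_moves(
  moves=[
    {"x": 0, "y": 0, "z": -0.08, "wx": 0, "wy": 0, "wz": 0},
    {"x": 0, "y": 0, "z": -0.16, "wx": 0, "wy": 0, "wz": 0},
    {"x": 0, "y": 0, "z": -0.24, "wx": 0, "wy": 0, "wz": 0},
    {"x": 0, "y": 0, "z": -0.32, "wx": 0, "wy": 0, "wz": 0},
    {"x": 0, "y": 0, "z": -0.4, "wx": 0, "wy": 0, "wz": 0},
  ],
)

```text
time_s: 5.25
tcp_pos: [0.6326, -0.2813, 0.2411]
eef_rot: [-180.0, 0.1, 175.4]
wrist_force: [-0.0, -0.0, -8.3]
grip_width: 0.0111
gripper_force: 58.4
```

Run:
```python
from h import *
go([.57,-.034,.28],175.5); snap("wrist","w4",k=1.5);snap("side","s4",(200,60,456,252),3)
```

```text
now [ 0.6326 -0.2813  0.2411] [-1.800e+02  1.000e-01  1.754e+02] shift [ 0.41   1.207 -0.196] turn [-0.001  0.002 -0.002]
```

View pics/s4.png

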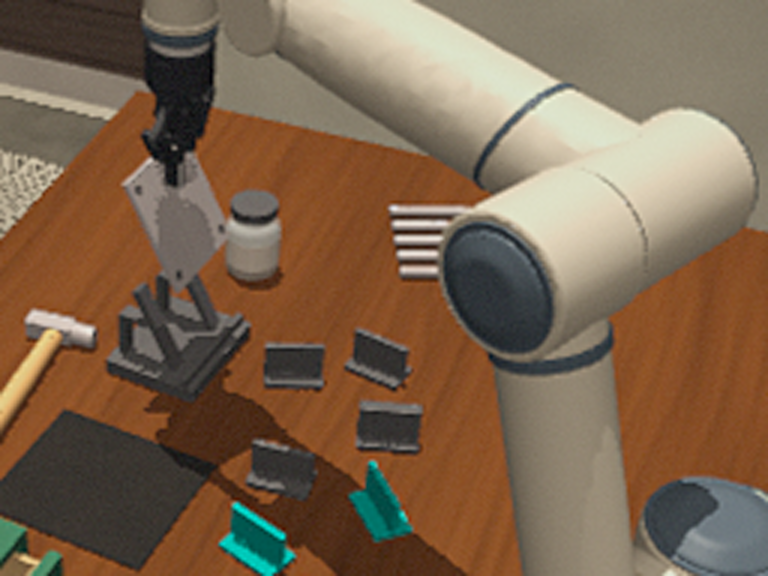

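Emit:
apply_moves(
  moves=[
    {"x": 0.03, "y": 0.1, "z": -0.05, "wx": 0, "wy": 0, "wz": 0},
    {"x": 0.07, "y": 0.23, "z": -0.1, "wx": 0, "wy": 0, "wz": 0},
    {"x": 0.11, "y": 0.36, "z": -0.1, "wx": 0, "wy": 0, "wz": 0},
    {"x": 0.15, "y": 0.49, "z": -0.1, "wx": 0, "wy": 0, "wz": 0},
    {"x": 0.19, "y": 0.62, "z": -0.1, "wx": 0, "wy": 0, "wz": 0},
  ],
)

```text
time_s: 5.85
tcp_pos: [0.6041, -0.1536, 0.2587]
eef_rot: [180.0, 0.0, 175.4]
wrist_force: [-0.4, 0.2, -8.6]
grip_width: 0.0113
gripper_force: 59.4
```

Emit:
apply_moves(
  moves=[
    {"x": 0.04, "y": 0.13, "z": 0, "wx": 0, "wy": 0, "wz": 0},
    {"x": 0.08, "y": 0.26, "z": 0, "wx": 0, "wy": 0, "wz": 0},
    {"x": 0.12, "y": 0.39, "z": 0, "wx": 0, "wy": 0, "wz": 0},
    {"x": 0.16, "y": 0.52, "z": 0, "wx": 0, "wy": 0, "wz": 0},
    {"x": 0.19, "y": 0.605, "z": 0, "wx": 0, "wy": 0, "wz": 0},
  ],
)

```text
time_s: 6.35
tcp_pos: [0.5758, -0.0291, 0.2588]
eef_rot: [180.0, 0.0, 175.5]
wrist_force: [1.0, -0.2, -8.9]
grip_width: 0.0113
gripper_force: 59.4
```

Emit:
apply_moves(
  moves=[
    {"x": 0, "y": 0, "z": 0.1, "wx": 0, "wy": 0, "wz": 0},
    {"x": 0, "y": 0, "z": 0.22, "wx": 0, "wy": 0, "wz": 0},
    {"x": 0, "y": 0, "z": 0.34, "wx": 0, "wy": 0, "wz": 0},
    {"x": 0, "y": 0, "z": 0.45, "wx": 0, "wy": 0, "wz": 0},
    {"x": 0, "y": 0, "z": 0.5, "wx": 0, "wy": 0, "wz": 0},
  ],
)

```text
time_s: 6.85
tcp_pos: [0.5751, -0.031, 0.1556]
eef_rot: [-180.0, -0.2, 175.4]
wrist_force: [-0.2, 0.7, -8.8]
grip_width: 0.0113
gripper_force: 59.2
```

Run:
```python
from h import *
go([.576,-.031,.12],175.5); snap("wrist","w5",k=1);snap("top","t5",(170,120,340,250),4)
a=cv2.imread("pics/w5.png");b=cv2.resize(cv2.imread("pics/t5.png"),(500,384));cv2.imwrite("pics/c5.png",cv2.resize(np.hstack([a,b]),(800,304)))
```

```text
now [ 0.5751 -0.031   0.1556] [-180.    -0.2  175.4] shift [-0.005  0.     0.178] turn [-0.    -0.005 -0.002]
```

View pics/c5.png

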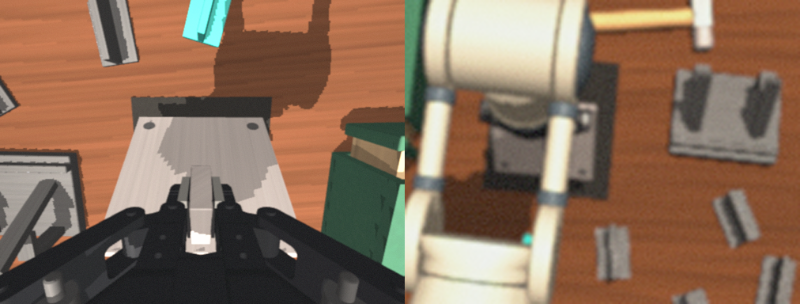

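The plate is held at its lean over the mat, with its lower edge at (190,117) inside the mat's near edge. I'll lower it to contact.

Emit:
apply_moves(
  moves=[
    {"x": 0, "y": 0, "z": 0.05, "wx": 0, "wy": 0, "wz": 0},
    {"x": 0, "y": 0, "z": 0.1, "wx": 0, "wy": 0, "wz": 0},
    {"x": 0, "y": 0, "z": 0.15, "wx": 0, "wy": 0, "wz": 0},
    {"x": 0, "y": 0, "z": 0.19, "wx": 0, "wy": 0, "wz": 0},
    {"x": 0, "y": 0, "z": 0.21, "wx": 0, "wy": 0, "wz": 0},
  ],
)

```text
time_s: 7.45
tcp_pos: [0.5758, -0.0309, 0.1152]
eef_rot: [180.0, -0.1, 175.4]
wrist_force: [0.0, -0.6, -9.0]
grip_width: 0.0112
gripper_force: 59.5
```

Emit:
apply_moves(
  moves=[
    {"x": 0, "y": 0, "z": 0.005, "wx": 0, "wy": 0, "wz": 0},
    {"x": 0, "y": 0, "z": 0.01, "wx": 0, "wy": 0, "wz": 0},
    {"x": 0, "y": 0, "z": 0.015, "wx": 0, "wy": 0, "wz": 0},
    {"x": 0, "y": 0, "z": 0.02, "wx": 0, "wy": 0, "wz": 0},
    {"x": 0, "y": 0, "z": 0.02, "wx": 0, "wy": 0, "wz": 0},
  ],
)

```text
time_s: 7.95
tcp_pos: [0.5764, -0.0309, 0.1128]
eef_rot: [180.0, 0.0, 175.4]
wrist_force: [-0.5, -0.3, -8.9]
grip_width: 0.0111
gripper_force: 59.5
```

Emit:
apply_moves(
  moves=[
    {"x": 0, "y": 0, "z": 0.003, "wx": 0, "wy": 0, "wz": 0},
    {"x": 0, "y": 0, "z": 0.006, "wx": 0, "wy": 0, "wz": 0},
    {"x": 0, "y": 0, "z": 0.009, "wx": 0, "wy": 0, "wz": 0},
    {"x": 0, "y": 0, "z": 0.01, "wx": 0, "wy": 0, "wz": 0},
    {"x": 0, "y": 0, "z": 0.01, "wx": 0, "wy": 0, "wz": 0},
  ],
)

```text
time_s: 8.45
tcp_pos: [0.5763, -0.031, 0.1106]
eef_rot: [-180.0, -0.0, 175.4]
wrist_force: [-0.4, -0.2, -8.8]
grip_width: 0.011
gripper_force: 59.5
```

Emit:
apply_moves(
  moves=[
    {"x": 0, "y": 0, "z": 0.003, "wx": 0, "wy": 0, "wz": 0},
    {"x": 0, "y": 0, "z": 0.006, "wx": 0, "wy": 0, "wz": 0},
    {"x": 0, "y": 0, "z": 0.009, "wx": 0, "wy": 0, "wz": 0},
    {"x": 0, "y": 0, "z": 0.01, "wx": 0, "wy": 0, "wz": 0},
    {"x": 0, "y": 0, "z": 0.01, "wx": 0, "wy": 0, "wz": 0},
  ],
)

```text
time_s: 8.95
tcp_pos: [0.5763, -0.0309, 0.1086]
eef_rot: [180.0, -0.0, 175.4]
wrist_force: [-0.9, 0.3, -8.5]
grip_width: 0.011
gripper_force: 59.5
```

Emit:
apply_moves(
  moves=[
    {"x": 0, "y": 0, "z": 0.003, "wx": 0, "wy": 0, "wz": 0},
    {"x": 0, "y": 0, "z": 0.006, "wx": 0, "wy": 0, "wz": 0},
    {"x": 0, "y": 0, "z": 0.009, "wx": 0, "wy": 0, "wz": 0},
    {"x": 0, "y": 0, "z": 0.012, "wx": 0, "wy": 0, "wz": 0},
    {"x": 0, "y": 0, "z": 0.015, "wx": 0, "wy": 0, "wz": 0},
  ],
)

```text
time_s: 9.45
tcp_pos: [0.5763, -0.0309, 0.1056]
eef_rot: [180.0, -0.0, 175.4]
wrist_force: [0.3, 0.6, -7.8]
grip_width: 0.0113
gripper_force: 59.5
```

Emit:
apply_moves(
  moves=[
    {"x": 0, "y": 0, "z": 0.003, "wx": 0, "wy": 0, "wz": 0},
    {"x": 0, "y": 0, "z": 0.006, "wx": 0, "wy": 0, "wz": 0},
    {"x": 0, "y": 0, "z": 0.009, "wx": 0, "wy": 0, "wz": 0},
    {"x": 0, "y": 0, "z": 0.01, "wx": 0, "wy": 0, "wz": 0},
    {"x": 0, "y": 0, "z": 0.01, "wx": 0, "wy": 0, "wz": 0},
  ],
)

```text
time_s: 9.95
tcp_pos: [0.5763, -0.031, 0.1036]
eef_rot: [180.0, -0.0, 175.4]
wrist_force: [-0.6, 1.3, -8.9]
grip_width: 0.0113
gripper_force: 59.5
```

Emit:
apply_moves(
  moves=[
    {"x": 0, "y": 0, "z": 0.003, "wx": 0, "wy": 0, "wz": 0},
    {"x": 0, "y": 0, "z": 0.006, "wx": 0, "wy": 0, "wz": 0},
    {"x": 0, "y": 0, "z": 0.009, "wx": 0, "wy": 0, "wz": 0},
    {"x": 0, "y": 0, "z": 0.01, "wx": 0, "wy": 0, "wz": 0},
    {"x": 0, "y": 0, "z": 0.01, "wx": 0, "wy": 0, "wz": 0},
  ],
)

```text
time_s: 10.45
tcp_pos: [0.5764, -0.031, 0.102]
eef_rot: [-180.0, 0.0, 175.4]
wrist_force: [-0.5, -0.5, -5.7]
grip_width: 0.0113
gripper_force: 59.7
```

Emit:
apply_moves(
  moves=[
    {"x": 0, "y": 0, "z": 0.003, "wx": 0, "wy": 0, "wz": 0},
    {"x": 0, "y": 0, "z": 0.006, "wx": 0, "wy": 0, "wz": 0},
    {"x": 0, "y": 0, "z": 0.009, "wx": 0, "wy": 0, "wz": 0},
    {"x": 0, "y": 0, "z": 0.01, "wx": 0, "wy": 0, "wz": 0},
    {"x": 0, "y": 0, "z": 0.01, "wx": 0, "wy": 0, "wz": 0},
  ],
)

```text
time_s: 10.95
tcp_pos: [0.577, -0.031, 0.1017]
eef_rot: [-180.0, 0.2, 175.4]
wrist_force: [-0.7, -0.9, 6.4]
grip_width: 0.0112
gripper_force: 61.5
```

The lower edge touched the mat at TCP z of about 0.102. Now I'll pivot it down along the arc.

Emit:
apply_moves(
  moves=[
    {"x": -0.0355, "y": 0, "z": 0.004, "wx": 0, "wy": 0, "wz": 0},
    {"x": -0.07, "y": 0, "z": 0.0155, "wx": 0, "wy": 0, "wz": 0},
    {"x": -0.1045, "y": 0, "z": 0.029, "wx": 0, "wy": 0, "wz": 0},
    {"x": -0.138, "y": 0, "z": 0.0455, "wx": 0, "wy": 0, "wz": 0},
    {"x": -0.138, "y": 0, "z": 0.0455, "wx": 0, "wy": 0, "wz": 0},
  ],
)

```text
time_s: 11.45
tcp_pos: [0.6051, -0.0333, 0.0902]
eef_rot: [180.0, 0.1, 175.4]
wrist_force: [1.0, 0.4, 1.9]
grip_width: 0.0117
gripper_force: 61.5
```

Run:
```python
from h import *
print(np.round(arm.state()["torque"],2)); snap("wrist","w6",k=1);snap("side","s6",(150,100,350,250),2.56)
a=cv2.imread("pics/w6.png");b=cv2.imread("pics/s6.png");cv2.imwrite("pics/c6.png",cv2.resize(np.hstack([a,b]),(800,300)))
```

```text
[ 0.02  0.21 -0.13]
```

View pics/c6.png

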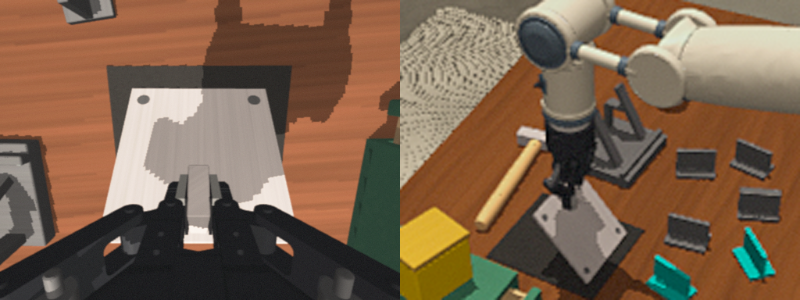

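The plate is pivoting, and its lower edge at (190,88) is inside the mat edge. Continuing.

Emit:
apply_moves(
  moves=[
    {"x": -0.032, "y": 0, "z": 0.0175, "wx": 0, "wy": 0, "wz": 0},
    {"x": -0.0635, "y": 0, "z": 0.0375, "wx": 0, "wy": 0, "wz": 0},
    {"x": -0.093, "y": 0, "z": 0.0595, "wx": 0, "wy": 0, "wz": 0},
    {"x": -0.1215, "y": 0, "z": 0.083, "wx": 0, "wy": 0, "wz": 0},
    {"x": -0.1215, "y": 0, "z": 0.083, "wx": 0, "wy": 0, "wz": 0},
  ],
)

```text
time_s: 12.05
tcp_pos: [0.6284, -0.0351, 0.0731]
eef_rot: [180.0, -0.1, 175.4]
wrist_force: [0.2, -0.5, 1.9]
grip_width: 0.0111
gripper_force: 69.6
```

Emit:
apply_moves(
  moves=[
    {"x": -0.027, "y": 0, "z": 0.025, "wx": 0, "wy": 0, "wz": 0},
    {"x": -0.0525, "y": 0, "z": 0.052, "wx": 0, "wy": 0, "wz": 0},
    {"x": -0.076, "y": 0, "z": 0.08, "wx": 0, "wy": 0, "wz": 0},
    {"x": -0.098, "y": 0, "z": 0.11, "wx": 0, "wy": 0, "wz": 0},
    {"x": -0.098, "y": 0, "z": 0.11, "wx": 0, "wy": 0, "wz": 0},
  ],
)

```text
time_s: 12.55
tcp_pos: [0.6476, -0.0367, 0.0499]
eef_rot: [180.0, -0.1, 175.4]
wrist_force: [-2.0, -0.4, -3.5]
grip_width: 0.0114
gripper_force: 66.3
```

Run:
```python
from h import *
s=arm.state();print(np.round(s["wrist_force"],2),np.round(s["torque"],2)); snap("wrist","w7",k=1);snap("side","s7",(150,100,350,250),2.56)
a=cv2.imread("pics/w7.png");b=cv2.imread("pics/s7.png");cv2.imwrite("pics/c7.png",cv2.resize(np.hstack([a,b]),(800,300)))
```

```text
[-2.01 -0.41 -3.52] [0.07 0.65 0.03]
```

View pics/c7.png

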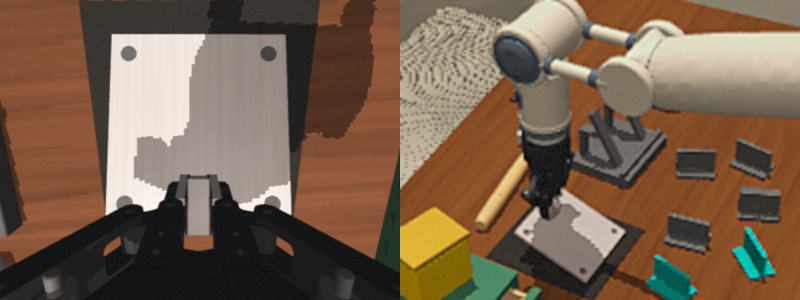

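Emit:
apply_moves(
  moves=[
    {"x": -0.014, "y": 0, "z": 0.022, "wx": 0, "wy": 0, "wz": 0},
    {"x": -0.028, "y": 0, "z": 0.0445, "wx": 0, "wy": 0, "wz": 0},
    {"x": -0.04, "y": 0, "z": 0.068, "wx": 0, "wy": 0, "wz": 0},
    {"x": -0.052, "y": 0, "z": 0.092, "wx": 0, "wy": 0, "wz": 0},
    {"x": -0.052, "y": 0, "z": 0.092, "wx": 0, "wy": 0, "wz": 0},
  ],
)

```text
time_s: 13.15
tcp_pos: [0.6583, -0.0375, 0.0329]
eef_rot: [180.0, 0.0, 175.4]
wrist_force: [-2.6, -0.1, -1.7]
grip_width: 0.0114
gripper_force: 63.7
```

Emit:
apply_moves(
  moves=[
    {"x": -0.005, "y": 0, "z": 0.012, "wx": 0, "wy": 0, "wz": 0},
    {"x": -0.01, "y": 0, "z": 0.024, "wx": 0, "wy": 0, "wz": 0},
    {"x": -0.0165, "y": 0, "z": 0.036, "wx": 0, "wy": 0, "wz": 0},
    {"x": -0.0165, "y": 0, "z": 0.04, "wx": 0, "wy": 0, "wz": 0},
    {"x": -0.0165, "y": 0, "z": 0.04, "wx": 0, "wy": 0, "wz": 0},
  ],
)

```text
time_s: 13.65
tcp_pos: [0.6615, -0.0378, 0.0258]
eef_rot: [180.0, 0.0, 175.4]
wrist_force: [-2.0, 0.4, -0.9]
grip_width: 0.0113
gripper_force: 63.9
```

Emit:
apply_moves(
  moves=[
    {"x": -0.003, "y": 0, "z": 0.006, "wx": 0, "wy": 0, "wz": 0},
    {"x": -0.006, "y": 0, "z": 0.012, "wx": 0, "wy": 0, "wz": 0},
    {"x": -0.009, "y": 0, "z": 0.018, "wx": 0, "wy": 0, "wz": 0},
    {"x": -0.01, "y": 0, "z": 0.022, "wx": 0, "wy": 0, "wz": 0},
    {"x": -0.01, "y": 0, "z": 0.025, "wx": 0, "wy": 0, "wz": 0},
  ],
)

```text
time_s: 14.15
tcp_pos: [0.6634, -0.038, 0.0207]
eef_rot: [180.0, 0.0, 175.4]
wrist_force: [-1.5, 0.8, 1.2]
grip_width: 0.0112
gripper_force: 64.0
```

Run:
```python
from h import *
s=arm.state();print(np.round(s["tcp_pos"],4),np.round(s["wrist_force"],2),np.round(s["torque"],2),s["gripper_force"])
```

```text
[ 0.6634 -0.038   0.0207] [-1.55  0.78  1.15] [ 0.17  1.1  -0.02] 64.02452945709229
```

Emit:
apply_moves(
  moves=[
    {"x": -0.001, "y": 0, "z": 0.005, "wx": 0, "wy": 0, "wz": 0},
    {"x": -0.001, "y": 0, "z": 0.01, "wx": 0, "wy": 0, "wz": 0},
    {"x": -0.002, "y": 0, "z": 0.015, "wx": 0, "wy": 0, "wz": 0},
    {"x": -0.002, "y": 0, "z": 0.015, "wx": 0, "wy": 0, "wz": 0},
    {"x": -0.002, "y": 0, "z": 0.015, "wx": 0, "wy": 0, "wz": 0},
  ],
)

```text
time_s: 14.65
tcp_pos: [0.6643, -0.038, 0.0179]
eef_rot: [-180.0, 0.1, 175.4]
wrist_force: [2.6, 0.2, 0.9]
grip_width: 0.0109
gripper_force: 64.0
```

Emit:
apply_moves(
  moves=[
    {"x": 0, "y": 0, "z": 0.004, "wx": 0, "wy": 0, "wz": 0},
    {"x": 0, "y": 0, "z": 0.008, "wx": 0, "wy": 0, "wz": 0},
    {"x": 0, "y": 0, "z": 0.01, "wx": 0, "wy": 0, "wz": 0},
    {"x": 0, "y": 0, "z": 0.01, "wx": 0, "wy": 0, "wz": 0},
    {"x": 0, "y": 0, "z": 0.01, "wx": 0, "wy": 0, "wz": 0},
  ],
)

```text
time_s: 15.15
tcp_pos: [0.6648, -0.0381, 0.0164]
eef_rot: [-180.0, 0.2, 175.4]
wrist_force: [5.9, 0.0, 2.1]
grip_width: 0.0114
gripper_force: 64.2
```

Emit:
apply_moves(
  moves=[
    {"x": 0, "y": 0, "z": 0.003, "wx": 0, "wy": 0, "wz": 0},
    {"x": 0, "y": 0, "z": 0.006, "wx": 0, "wy": 0, "wz": 0},
    {"x": 0, "y": 0, "z": 0.006, "wx": 0, "wy": 0, "wz": 0},
    {"x": 0, "y": 0, "z": 0.006, "wx": 0, "wy": 0, "wz": 0},
    {"x": 0, "y": 0, "z": 0.006, "wx": 0, "wy": 0, "wz": 0},
  ],
)

```text
time_s: 15.65
tcp_pos: [0.665, -0.0381, 0.0155]
eef_rot: [-180.0, 0.2, 175.4]
wrist_force: [6.1, 0.4, 2.3]
grip_width: 0.0111
gripper_force: 64.3
```

Emit:
apply_moves(
  moves=[
    {"x": 0, "y": 0, "z": 0.003, "wx": 0, "wy": 0, "wz": 0},
    {"x": 0, "y": 0, "z": 0.006, "wx": 0, "wy": 0, "wz": 0},
    {"x": 0, "y": 0, "z": 0.008, "wx": 0, "wy": 0, "wz": 0},
    {"x": 0, "y": 0, "z": 0.008, "wx": 0, "wy": 0, "wz": 0},
    {"x": 0, "y": 0, "z": 0.008, "wx": 0, "wy": 0, "wz": 0},
  ],
)

```text
time_s: 16.15
tcp_pos: [0.6653, -0.0381, 0.014]
eef_rot: [-180.0, 0.3, 175.4]
wrist_force: [7.1, 0.2, 2.9]
grip_width: 0.0111
gripper_force: 64.2
```

Emit:
apply_moves(
  moves=[
    {"x": 0, "y": 0, "z": 0.003, "wx": 0, "wy": 0, "wz": 0},
    {"x": 0, "y": 0, "z": 0.006, "wx": 0, "wy": 0, "wz": 0},
    {"x": 0, "y": 0, "z": 0.006, "wx": 0, "wy": 0, "wz": 0},
    {"x": 0, "y": 0, "z": 0.006, "wx": 0, "wy": 0, "wz": 0},
    {"x": 0, "y": 0, "z": 0.006, "wx": 0, "wy": 0, "wz": 0},
  ],
)

```text
time_s: 16.65
tcp_pos: [0.6655, -0.0382, 0.0131]
eef_rot: [-180.0, 0.3, 175.4]
wrist_force: [6.4, 0.0, 2.3]
grip_width: 0.0118
gripper_force: 64.4
```

Run:
```python
from h import *
s=arm.state();print(np.round(s["wrist_force"],2),np.round(s["torque"],2)); snap("side","s8",(190,140,290,215),7)
```

```text
[6.45 0.03 2.28] [ 0.03 -0.32  0.02]
```

View pics/s8.png

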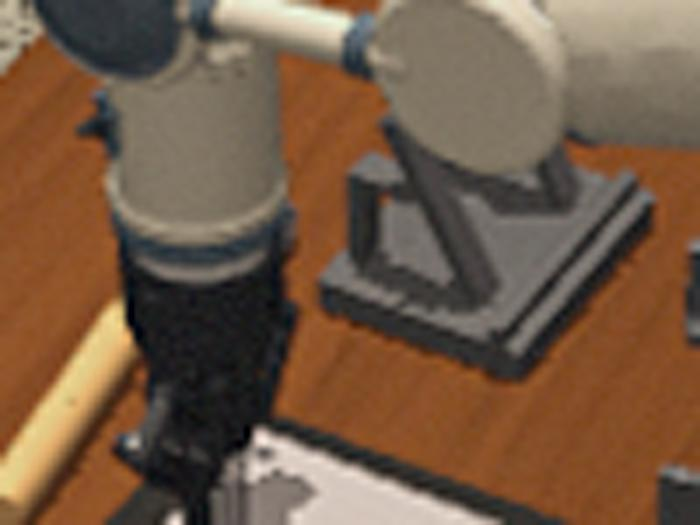

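Emit:
apply_moves(
  moves=[
    {"x": 0, "y": 0, "z": 0.003, "wx": 0, "wy": 0, "wz": 0},
    {"x": 0, "y": 0, "z": 0.006, "wx": 0, "wy": 0, "wz": 0},
    {"x": 0, "y": 0, "z": 0.006, "wx": 0, "wy": 0, "wz": 0},
    {"x": 0, "y": 0, "z": 0.006, "wx": 0, "wy": 0, "wz": 0},
    {"x": 0, "y": 0, "z": 0.006, "wx": 0, "wy": 0, "wz": 0},
  ],
)

```text
time_s: 17.2
tcp_pos: [0.6655, -0.0382, 0.0118]
eef_rot: [-180.0, 0.3, 175.4]
wrist_force: [7.6, 0.5, 2.7]
grip_width: 0.0111
gripper_force: 64.3
```

Run:
```python
from h import *
s=arm.state();print(np.round(s["wrist_force"],2),np.round(s["torque"],2),s["tcp_pos"]); snap("wrist","w8",k=1);snap("side","s8",(170,170,300,268),3.94)
a=cv2.imread("pics/w8.png")[:384];b=cv2.resize(cv2.imread("pics/s8.png"),(512,384));cv2.imwrite("pics/c8.png",cv2.resize(np.hstack([a,b]),(800,300)))
```

```text
[7.65 0.5  2.7 ] [ 0.07 -0.39 -0.07] [ 0.66553754 -0.03819128  0.01184541]
```

View pics/c8.png

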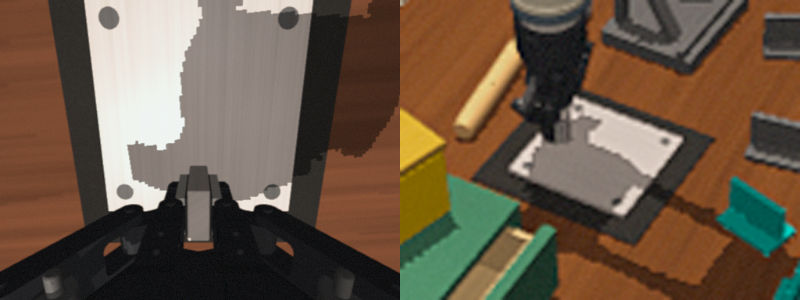

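Run:
```python
from h import *
ct=Tcam("wrist"); g=cv2.cvtColor(cv2.imread("pics/w8_raw.png"),cv2.COLOR_BGR2GRAY)
H=[(109,18),(288,17),(125,192),(272,191)]
for z in(.009,):
    q=[bp(ct,u/.78125,v/.78125,z) for u,v in H]; print(np.round(q,4).tolist(),[round(np.linalg.norm(q[a]-q[b]),4) for a,b in((0,1),(2,3),(0,2),(1,3))])
```

```text
[[0.5577, -0.0822, 0.009], [0.5656, 0.0217, 0.009], [0.6688, -0.0918, 0.009], [0.6765, 0.0134, 0.009]] [np.float64(0.1042), np.float64(0.1054), np.float64(0.1115), np.float64(0.1112)]
```

Emit:
apply_moves(
  moves=[
    {"x": 0, "y": 0, "z": 0.003, "wx": 0, "wy": 0, "wz": 0},
    {"x": 0, "y": 0, "z": 0.005, "wx": 0, "wy": 0, "wz": 0},
    {"x": 0, "y": 0, "z": 0.005, "wx": 0, "wy": 0, "wz": 0},
    {"x": 0, "y": 0, "z": 0.005, "wx": 0, "wy": 0, "wz": 0},
    {"x": 0, "y": 0, "z": 0.005, "wx": 0, "wy": 0, "wz": 0},
  ],
)

```text
time_s: 17.8
tcp_pos: [0.6655, -0.0382, 0.0109]
eef_rot: [-180.0, 0.3, 175.4]
wrist_force: [7.6, 0.3, 2.5]
grip_width: 0.011
gripper_force: 64.3
```

Emit:
apply_moves(
  jaw=0.3,
  moves=[
    {"x": 0, "y": 0, "z": 0, "wx": 0, "wy": 0, "wz": 0},
    {"x": 0, "y": 0, "z": 0, "wx": 0, "wy": 0, "wz": 0},
    {"x": 0, "y": 0, "z": 0, "wx": 0, "wy": 0, "wz": 0},
    {"x": 0, "y": 0, "z": 0, "wx": 0, "wy": 0, "wz": 0},
    {"x": 0, "y": 0, "z": 0, "wx": 0, "wy": 0, "wz": 0},
  ],
)

```text
time_s: 18.3
tcp_pos: [0.6634, -0.038, 0.0091]
eef_rot: [180.0, -0.0, 175.4]
wrist_force: [0.5, 0.6, 0.4]
grip_width: 0.0299
gripper_force: 0.0
```

Emit:
apply_moves(
  moves=[
    {"x": 0, "y": 0, "z": -0.15, "wx": 0, "wy": 0, "wz": 0},
    {"x": 0, "y": 0, "z": -0.3, "wx": 0, "wy": 0, "wz": 0},
    {"x": 0, "y": 0, "z": -0.5, "wx": 0, "wy": 0, "wz": 0},
    {"x": 0, "y": 0, "z": -0.7, "wx": 0, "wy": 0, "wz": 0},
    {"x": 0, "y": 0, "z": -0.9, "wx": 0, "wy": 0, "wz": 0},
  ],
)

```text
time_s: 18.8
tcp_pos: [0.6633, -0.0379, 0.1909]
eef_rot: [180.0, -0.0, 175.4]
wrist_force: [0.8, 0.3, 0.5]
grip_width: 0.0298
gripper_force: 0.0
```

Run:
```python
from h import *
go([.52,.2,.25],130); print(np.round(arm.state()["q"],1))
```

```text
now [ 0.6633 -0.0379  0.1909] [180.   -0.  175.4] shift [ 0.81   1.128 -0.295] turn [-0.    -0.     1.009]
[ -6.2  15.1  63.6   0.  101.3 -91.6]
```

Emit:
apply_moves(
  moves=[
    {"x": 0.47, "y": 0.655, "z": -0.3, "wx": 0, "wy": 0, "wz": 0.95},
    {"x": 0.47, "y": 0.655, "z": -0.3, "wx": 0, "wy": 0, "wz": 0.95},
    {"x": 0.47, "y": 0.655, "z": -0.3, "wx": 0, "wy": 0, "wz": 0.95},
    {"x": 0.47, "y": 0.655, "z": -0.3, "wx": 0, "wy": 0, "wz": 0.95},
    {"x": 0.47, "y": 0.655, "z": -0.3, "wx": 0, "wy": 0, "wz": 0.95},
  ],
)

```text
time_s: 19.3
tcp_pos: [0.5795, 0.1031, 0.2524]
eef_rot: [179.8, 0.1, 132.5]
wrist_force: [0.8, 0.4, -0.4]
grip_width: 0.03
gripper_force: 0.0
```

Emit:
apply_moves(
  moves=[
    {"x": 0.755, "y": 0.287, "z": 0, "wx": 0, "wy": 0, "wz": 0.97},
    {"x": 0.755, "y": 0.287, "z": 0, "wx": 0, "wy": 0, "wz": 0.97},
    {"x": 0.755, "y": 0.287, "z": 0, "wx": 0, "wy": 0, "wz": 0.97},
    {"x": 0.755, "y": 0.287, "z": 0, "wx": 0, "wy": 0, "wz": 0.97},
    {"x": 0.755, "y": 0.287, "z": 0, "wx": 0, "wy": 0, "wz": 0.97},
  ],
)

```text
time_s: 19.8
tcp_pos: [0.5187, 0.2531, 0.2494]
eef_rot: [-180.0, -0.1, 91.3]
wrist_force: [-0.1, -0.4, 0.0]
grip_width: 0.03
gripper_force: 0.0
```

Run:
```python
from h import *
ct,im=snap("wrist","w9",k=1.5)
go([.537,.29,.2],87)
hsv=cv2.cvtColor(im,cv2.COLOR_BGR2HSV); m=((hsv[...,1]<45)&(hsv[...,2]>130)).astype(np.uint8); m[330:]=0
n,l,st,c=cv2.connectedComponentsWithStats(m)
for i in range(1,n):
    if st[i,4]>150:
        ys,xs=np.where(l==i); print(st[i],[np.round(x,3) for x in cv2.minAreaRect(np.float32([bp(ct,u,v,.072)[:2] for u,v in zip(xs,ys)]))])
```

```text
now [0.5194 0.2518 0.2495] [180.   -0.   90.8] shift [0.19  0.091 0.247] turn [ 0.    -0.     0.084]
[313   0  33 217 349] [array([0.6  , 0.313]), array([0.227, 0.002]), np.float64(86.377)]
[ 264   66   48  121 1482] [array([0.556, 0.299]), array([0.13 , 0.041]), np.float64(86.54)]
[269 297  28  22 452] [array([0.562, 0.071]), array([0.037, 0.029]), np.float64(7.375)]
```

View pics/w9.png

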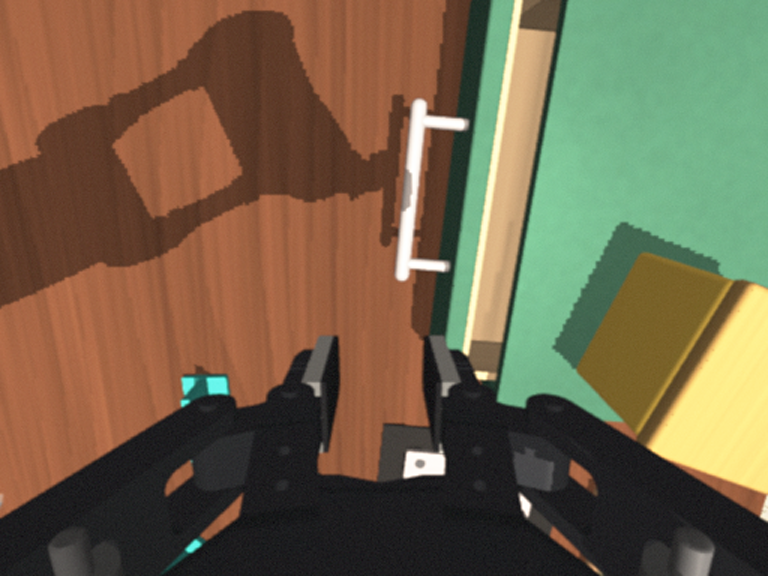

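The bar handle runs from (419,103) to (402,277), with the tin behind at (680,360).

Run:
```python
from h import *
ct=Tcam("wrist"); print(bp(ct,419/1.5,103/1.5,.072),bp(ct,402/1.5,277/1.5,.072)); c=(bp(ct,419/1.5,103/1.5,.072)+bp(ct,402/1.5,277/1.5,.072))/2
go([c[0],c[1],.16],86.3)
```

```text
[0.54653708 0.36077204 0.072     ] [0.53800361 0.23583891 0.072     ]
now [0.5194 0.2518 0.2495] [180.   -0.   90.8] shift [0.231 0.117 0.447] turn [ 0.    -0.     0.099]
```

Emit:
apply_moves(
  moves=[
    {"x": 0.225, "y": 0.105, "z": 0.4, "wx": 0, "wy": 0, "wz": 0.1},
    {"x": 0.225, "y": 0.105, "z": 0.4, "wx": 0, "wy": 0, "wz": 0.1},
    {"x": 0.225, "y": 0.105, "z": 0.4, "wx": 0, "wy": 0, "wz": 0.1},
    {"x": 0.225, "y": 0.105, "z": 0.4, "wx": 0, "wy": 0, "wz": 0.1},
    {"x": 0.225, "y": 0.105, "z": 0.4, "wx": 0, "wy": 0, "wz": 0.1},
  ],
)

```text
time_s: 20.35
tcp_pos: [0.541, 0.2951, 0.1718]
eef_rot: [179.8, -0.1, 86.9]
wrist_force: [0.3, -0.5, -0.1]
grip_width: 0.0297
gripper_force: 0.0
```

Emit:
apply_moves(
  moves=[
    {"x": 0, "y": 0, "z": 0.2, "wx": 0, "wy": 0, "wz": 0},
    {"x": 0, "y": 0, "z": 0.4, "wx": 0, "wy": 0, "wz": 0},
    {"x": 0, "y": 0, "z": 0.5, "wx": 0, "wy": 0, "wz": 0},
    {"x": 0, "y": 0, "z": 0.57, "wx": 0, "wy": 0, "wz": 0},
    {"x": 0, "y": 0, "z": 0.57, "wx": 0, "wy": 0, "wz": 0},
  ],
)

```text
time_s: 20.85
tcp_pos: [0.5419, 0.2952, 0.0581]
eef_rot: [179.7, -0.1, 86.8]
wrist_force: [0.8, -0.3, 0.2]
grip_width: 0.0298
gripper_force: 0.0
```

Emit:
apply_moves(
  jaw=1,
  moves=[
    {"x": 0, "y": 0, "z": 0, "wx": 0, "wy": 0, "wz": 0},
    {"x": 0, "y": 0, "z": 0, "wx": 0, "wy": 0, "wz": 0},
    {"x": 0, "y": 0, "z": 0, "wx": 0, "wy": 0, "wz": 0},
    {"x": 0, "y": 0, "z": 0, "wx": 0, "wy": 0, "wz": 0},
    {"x": 0, "y": 0, "z": 0, "wx": 0, "wy": 0, "wz": 0},
  ],
)

```text
time_s: 21.35
tcp_pos: [0.5414, 0.2957, 0.0581]
eef_rot: [179.8, -0.1, 86.9]
wrist_force: [-0.3, -1.8, 6.0]
grip_width: 0.0091
gripper_force: 58.6
```

Emit:
apply_moves(
  moves=[
    {"x": 0.001, "y": -0.08, "z": 0, "wx": 0, "wy": 0, "wz": 0},
    {"x": 0.002, "y": -0.18, "z": 0, "wx": 0, "wy": 0, "wz": 0},
    {"x": 0.004, "y": -0.28, "z": 0, "wx": 0, "wy": 0, "wz": 0},
    {"x": 0.005, "y": -0.38, "z": 0, "wx": 0, "wy": 0, "wz": 0},
    {"x": 0.006, "y": -0.45, "z": 0, "wx": 0, "wy": 0, "wz": 0},
  ],
)

```text
time_s: 21.85
tcp_pos: [0.4511, 0.3016, 0.0581]
eef_rot: [179.7, -0.1, 86.8]
wrist_force: [1.7, -3.5, 7.3]
grip_width: 0.009
gripper_force: 60.1
```

Emit:
apply_moves(
  moves=[
    {"x": 0, "y": -0.03, "z": 0, "wx": 0, "wy": 0, "wz": 0},
    {"x": 0.001, "y": -0.06, "z": 0, "wx": 0, "wy": 0, "wz": 0},
    {"x": 0.001, "y": -0.08, "z": 0, "wx": 0, "wy": 0, "wz": 0},
    {"x": 0.001, "y": -0.1, "z": 0, "wx": 0, "wy": 0, "wz": 0},
    {"x": 0.001, "y": -0.1, "z": 0, "wx": 0, "wy": 0, "wz": 0},
  ],
)

```text
time_s: 22.35
tcp_pos: [0.4314, 0.3028, 0.0581]
eef_rot: [179.8, -0.0, 86.9]
wrist_force: [-1.2, -3.5, 7.7]
grip_width: 0.0085
gripper_force: 60.2
```

Run:
```python
from h import *
c=bp(Tcam("top"),.64*133,.64*146,.11)[:2]
pts=np.array([bp(Tcam("top"),.64*u,.64*v,.11)[:2] for u,v in((133,146),(281,156),(273,264),(117,252))]); print(pts.mean(0), [np.linalg.norm(pts[i]-pts[(i+1)%4]) for i in range(4)])
s=arm.state(); a=np.radians(-3.9); print((np.array(s["tcp_pos"])[:2]-pts.mean(0))@[np.cos(a),np.sin(a)], s["wrist_force"])
```

```text
[0.72504095 0.28271397] [np.float64(0.29940152972660894), np.float64(0.22240169304578503), np.float64(0.3048972691396356), np.float64(0.2200429804104919)]
-0.2942947145234212 [-1.24948433 -3.48171059  7.66169699]
```

Emit:
apply_moves(
  moves=[
    {"x": 0, "y": -0.03, "z": 0, "wx": 0, "wy": 0, "wz": 0},
    {"x": 0.001, "y": -0.06, "z": 0, "wx": 0, "wy": 0, "wz": 0},
    {"x": 0.001, "y": -0.08, "z": 0, "wx": 0, "wy": 0, "wz": 0},
    {"x": 0.001, "y": -0.1, "z": 0, "wx": 0, "wy": 0, "wz": 0},
    {"x": 0.001, "y": -0.1, "z": 0, "wx": 0, "wy": 0, "wz": 0},
  ],
)

```text
time_s: 22.85
tcp_pos: [0.4115, 0.3041, 0.0581]
eef_rot: [179.8, -0.0, 86.9]
wrist_force: [-1.6, -4.1, 7.6]
grip_width: 0.0088
gripper_force: 60.2
```

Emit:
apply_moves(
  moves=[
    {"x": 0, "y": -0.01, "z": 0, "wx": 0, "wy": 0, "wz": 0},
    {"x": 0, "y": -0.02, "z": 0, "wx": 0, "wy": 0, "wz": 0},
    {"x": 0, "y": -0.025, "z": 0, "wx": 0, "wy": 0, "wz": 0},
    {"x": 0, "y": -0.025, "z": 0, "wx": 0, "wy": 0, "wz": 0},
    {"x": 0, "y": -0.025, "z": 0, "wx": 0, "wy": 0, "wz": 0},
  ],
)

```text
time_s: 23.35
tcp_pos: [0.4069, 0.3044, 0.0581]
eef_rot: [179.8, -0.1, 86.8]
wrist_force: [-0.6, -4.0, 7.0]
grip_width: 0.009
gripper_force: 60.2
```

Emit:
apply_moves(
  moves=[
    {"x": 0, "y": -0.01, "z": 0, "wx": 0, "wy": 0, "wz": 0},
    {"x": 0, "y": -0.02, "z": 0, "wx": 0, "wy": 0, "wz": 0},
    {"x": 0, "y": -0.025, "z": 0, "wx": 0, "wy": 0, "wz": 0},
    {"x": 0, "y": -0.025, "z": 0, "wx": 0, "wy": 0, "wz": 0},
    {"x": 0, "y": -0.025, "z": 0, "wx": 0, "wy": 0, "wz": 0},
  ],
)

```text
time_s: 23.85
tcp_pos: [0.4019, 0.3047, 0.058]
eef_rot: [179.8, -0.1, 86.8]
wrist_force: [0.4, -3.4, 7.6]
grip_width: 0.0087
gripper_force: 60.2
```

Emit:
apply_moves(
  moves=[
    {"x": 0, "y": -0.01, "z": 0, "wx": 0, "wy": 0, "wz": 0},
    {"x": 0, "y": -0.02, "z": 0, "wx": 0, "wy": 0, "wz": 0},
    {"x": 0, "y": -0.025, "z": 0, "wx": 0, "wy": 0, "wz": 0},
    {"x": 0, "y": -0.025, "z": 0, "wx": 0, "wy": 0, "wz": 0},
    {"x": 0, "y": -0.025, "z": 0, "wx": 0, "wy": 0, "wz": 0},
  ],
)

```text
time_s: 24.35
tcp_pos: [0.3999, 0.3049, 0.0581]
eef_rot: [179.4, -0.1, 86.8]
wrist_force: [12.0, -3.0, 1.6]
grip_width: 0.0091
gripper_force: 59.6
```

Emit:
apply_moves(
  moves=[
    {"x": 0, "y": -0.01, "z": 0, "wx": 0, "wy": 0, "wz": 0},
    {"x": 0, "y": -0.02, "z": 0, "wx": 0, "wy": 0, "wz": 0},
    {"x": 0, "y": -0.025, "z": 0, "wx": 0, "wy": 0, "wz": 0},
    {"x": 0, "y": -0.025, "z": 0, "wx": 0, "wy": 0, "wz": 0},
    {"x": 0, "y": -0.025, "z": 0, "wx": 0, "wy": 0, "wz": 0},
  ],
)

```text
time_s: 24.85
tcp_pos: [0.3998, 0.3049, 0.0582]
eef_rot: [178.8, -0.2, 86.7]
wrist_force: [33.0, -0.4, -9.1]
grip_width: 0.009
gripper_force: 58.9
```

Emit:
apply_moves(
  moves=[
    {"x": 0, "y": -0.01, "z": 0, "wx": 0, "wy": 0, "wz": 0},
    {"x": 0, "y": -0.02, "z": 0, "wx": 0, "wy": 0, "wz": 0},
    {"x": 0, "y": -0.02, "z": 0, "wx": 0, "wy": 0, "wz": 0},
    {"x": 0, "y": -0.02, "z": 0, "wx": 0, "wy": 0, "wz": 0},
    {"x": 0, "y": -0.02, "z": 0, "wx": 0, "wy": 0, "wz": 0},
  ],
)

```text
time_s: 25.35
tcp_pos: [0.3997, 0.3049, 0.0583]
eef_rot: [178.3, -0.3, 86.6]
wrist_force: [49.1, 1.1, -18.8]
grip_width: 0.0085
gripper_force: 58.5
```

The drawer is at its stop: the handle stays at x = 0.400 and the force rises to 49 N. I'll ease off, release and lift.

Emit:
apply_moves(
  moves=[
    {"x": 0, "y": 0.03, "z": 0, "wx": 0, "wy": 0, "wz": 0},
    {"x": 0, "y": 0.058, "z": 0, "wx": 0, "wy": 0, "wz": 0},
    {"x": 0, "y": 0.058, "z": 0, "wx": 0, "wy": 0, "wz": 0},
    {"x": 0, "y": 0.058, "z": 0, "wx": 0, "wy": 0, "wz": 0},
    {"x": 0, "y": 0.058, "z": 0, "wx": 0, "wy": 0, "wz": 0},
  ],
)

```text
time_s: 25.85
tcp_pos: [0.3999, 0.3048, 0.058]
eef_rot: [179.7, -0.1, 86.8]
wrist_force: [1.7, -3.9, 8.5]
grip_width: 0.0085
gripper_force: 61.3
```

Emit:
apply_moves(
  jaw=0.3,
  moves=[
    {"x": 0, "y": 0, "z": 0, "wx": 0, "wy": 0, "wz": 0},
    {"x": 0, "y": 0, "z": 0, "wx": 0, "wy": 0, "wz": 0},
    {"x": 0, "y": 0, "z": 0, "wx": 0, "wy": 0, "wz": 0},
    {"x": 0, "y": 0, "z": 0, "wx": 0, "wy": 0, "wz": 0},
    {"x": 0, "y": 0, "z": 0, "wx": 0, "wy": 0, "wz": 0},
  ],
)

```text
time_s: 26.35
tcp_pos: [0.398, 0.305, 0.0551]
eef_rot: [-180.0, 0.0, 86.9]
wrist_force: [0.3, 0.2, -0.1]
grip_width: 0.0296
gripper_force: 0.0
```

Emit:
apply_moves(
  moves=[
    {"x": 0, "y": 0, "z": -0.2, "wx": 0, "wy": 0, "wz": 0},
    {"x": 0, "y": 0, "z": -0.4, "wx": 0, "wy": 0, "wz": 0},
    {"x": 0, "y": 0, "z": -0.6, "wx": 0, "wy": 0, "wz": 0},
    {"x": 0, "y": 0, "z": -0.75, "wx": 0, "wy": 0, "wz": 0},
    {"x": 0, "y": 0, "z": -0.75, "wx": 0, "wy": 0, "wz": 0},
  ],
)

```text
time_s: 26.85
tcp_pos: [0.3996, 0.306, 0.2112]
eef_rot: [179.6, -0.3, 86.9]
wrist_force: [0.2, 0.6, 0.4]
grip_width: 0.0296
gripper_force: 0.0
```

```bash
cat >> h.py <<'E'
def tees(f="t",show=True):   # grey tee blobs on the bench in the top view
    ct,im=snap("top",f); im=cv2.resize(im,(800,600),interpolation=cv2.INTER_CUBIC)
    hsv=cv2.cvtColor(im,cv2.COLOR_BGR2HSV); m=((hsv[...,1]<70)&(hsv[...,2]>35)).astype(np.uint8)
    m[:315]=0;m[470:]=0;m[:,330:331]=0;m[:,:330]=0;m[:,590:]=0
    n,l,st,c=cv2.connectedComponentsWithStats(m)
    for i in range(1,n):
        if 250<st[i,4]<3000:
            ys,xs=np.where(l==i); (p,q,a)=cv2.minAreaRect(np.float32([bp(ct,u*.64,v*.64,.012)[:2] for u,v in zip(xs,ys)]))
            if q[0]<q[1]: a-=90
            print(st[i,4],"tee",np.round(p,3),np.round(q,3),"yaw",round(a,1))
E
python3 - <<'E'
from h import *
tees("t10"); go([.37,.1,.21],90)
E
```

```text
723 tee [ 0.485 -0.295] [0.073 0.046] yaw 21.1
720 tee [ 0.436 -0.124] [0.073 0.044] yaw 4.4
743 tee [ 0.396 -0.348] [0.045 0.074] yaw -11.9
756 tee [ 0.346 -0.237] [0.073 0.045] yaw 16.9
now [0.399  0.3056 0.2081] [179.8  -0.2  86.9] shift [-1.034 -0.089 -0.013] turn [ 0.005 -0.004 -0.069]
```

Emit:
apply_moves(
  jaw=-0.15,
  moves=[
    {"x": -0.943, "y": 0.15, "z": 0, "wx": 0, "wy": 0, "wz": 0.93},
    {"x": -0.943, "y": 0.15, "z": 0, "wx": 0, "wy": 0, "wz": 0.93},
    {"x": -0.943, "y": 0.15, "z": 0, "wx": 0, "wy": 0, "wz": 0.93},
    {"x": -0.943, "y": 0.15, "z": 0, "wx": 0, "wy": 0, "wz": 0.93},
    {"x": -0.943, "y": 0.15, "z": 0, "wx": 0, "wy": 0, "wz": 0.93},
  ],
)

```text
time_s: 27.4
tcp_pos: [0.4176, 0.1107, 0.2035]
eef_rot: [180.0, 0.2, 44.3]
wrist_force: [0.7, 0.7, 0.2]
grip_width: 0.049
gripper_force: 0.0
```

Emit:
apply_moves(
  moves=[
    {"x": -0.79, "y": 0.905, "z": 0.2, "wx": 0, "wy": 0, "wz": 0.9},
    {"x": -0.79, "y": 0.905, "z": 0.2, "wx": 0, "wy": 0, "wz": 0.9},
    {"x": -0.79, "y": 0.905, "z": 0.2, "wx": 0, "wy": 0, "wz": 0.9},
    {"x": -0.79, "y": 0.905, "z": 0.2, "wx": 0, "wy": 0, "wz": 0.9},
    {"x": -0.79, "y": 0.905, "z": 0.2, "wx": 0, "wy": 0, "wz": 0.9},
  ],
)

```text
time_s: 27.9
tcp_pos: [0.433, -0.1267, 0.1629]
eef_rot: [-179.9, 0.1, 4.2]
wrist_force: [0.2, 0.5, 0.9]
grip_width: 0.0492
gripper_force: 0.0
```

Run:
```python
from h import *
ct,im=snap("wrist","w10",k=1.5); print(proj(ct,[.435,-.124,.05])*1.5)
hsv=cv2.cvtColor(im,cv2.COLOR_BGR2HSV); print(hsv.shape)
go([.435,-.124,.013],4.4)
```

```text
[375.05247391 277.84929059]
(384, 512, 3)
now [ 0.4324 -0.132   0.1612] [179.9   0.3   3.6] shift [ 0.02  -0.041  0.741] turn [ 0.003  0.007 -0.017]
```

View pics/w10.png

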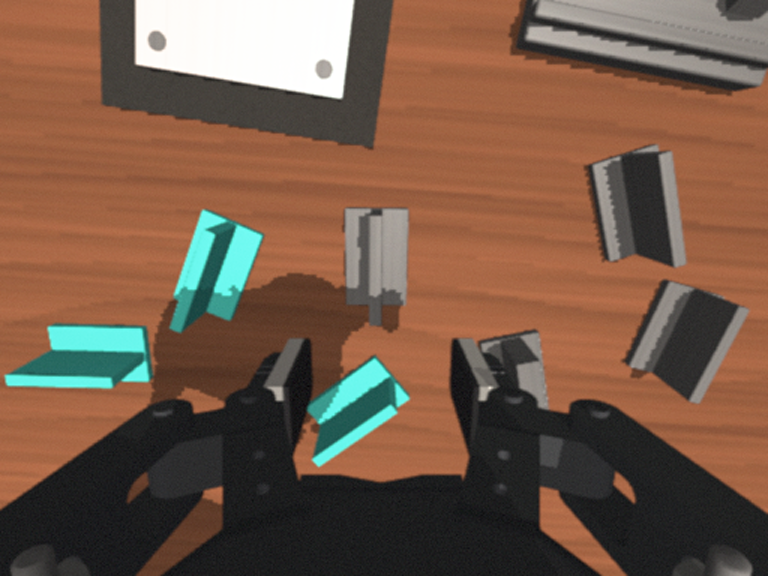

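Tee B's web top runs from (377,211) to (375,322), right under the gripper. It is grey with a turquoise look-alike beside it at (360,410).

Emit:
apply_moves(
  moves=[
    {"x": 0.025, "y": -0.035, "z": 0.2, "wx": 0, "wy": 0, "wz": -0.017},
    {"x": 0.025, "y": -0.035, "z": 0.4, "wx": 0, "wy": 0, "wz": -0.017},
    {"x": 0.025, "y": -0.035, "z": 0.55, "wx": 0, "wy": 0, "wz": -0.017},
    {"x": 0.025, "y": -0.035, "z": 0.68, "wx": 0, "wy": 0, "wz": -0.017},
    {"x": 0.025, "y": -0.035, "z": 0.73, "wx": 0, "wy": 0, "wz": -0.017},
  ],
)

```text
time_s: 28.45
tcp_pos: [0.4356, -0.1162, 0.0144]
eef_rot: [-179.8, 0.4, 5.3]
wrist_force: [-0.4, -0.7, -0.4]
grip_width: 0.0489
gripper_force: 0.0
```

Emit:
apply_moves(
  jaw=1,
  moves=[
    {"x": 0, "y": 0, "z": 0, "wx": 0, "wy": 0, "wz": 0},
    {"x": 0, "y": 0, "z": 0, "wx": 0, "wy": 0, "wz": 0},
    {"x": 0, "y": 0, "z": 0, "wx": 0, "wy": 0, "wz": 0},
    {"x": 0, "y": 0, "z": 0, "wx": 0, "wy": 0, "wz": 0},
    {"x": 0, "y": 0, "z": 0, "wx": 0, "wy": 0, "wz": 0},
  ],
)

```text
time_s: 28.95
tcp_pos: [0.4396, -0.1179, 0.0212]
eef_rot: [179.9, -0.2, 5.3]
wrist_force: [0.2, -1.5, 6.3]
grip_width: 0.0073
gripper_force: 59.8
```

Emit:
apply_moves(
  moves=[
    {"x": 0, "y": 0, "z": -0.1, "wx": 0, "wy": 0, "wz": 0},
    {"x": 0, "y": 0, "z": -0.3, "wx": 0, "wy": 0, "wz": 0},
    {"x": 0, "y": 0, "z": -0.5, "wx": 0, "wy": 0, "wz": 0},
    {"x": 0, "y": 0, "z": -0.6, "wx": 0, "wy": 0, "wz": 0},
    {"x": 0, "y": 0, "z": -0.6, "wx": 0, "wy": 0, "wz": 0},
  ],
)

```text
time_s: 29.45
tcp_pos: [0.44, -0.1176, 0.1428]
eef_rot: [179.9, -0.3, 5.3]
wrist_force: [0.3, 0.7, -3.8]
grip_width: 0.007
gripper_force: 59.2
```

Run:
```python
from h import *
print(np.round(arm.state()["torque"],2),arm.state()["wrist_force"]);snap("wrist","w11")
p=np.array([.617,-.035]);X=np.array([.997,-.075]);Y=np.array([.075,.997])
for a,b in((-.033,.042),(-.033,-.042),(.034,.042),(.034,-.042)):
    t=p+a*X+b*Y; print(np.round(t,3)); go([*t,.13],-4.4)
go([.51,.34,.2],45)
```

```text
[-0.06 -0.09  0.05] [ 0.29976352  0.67070091 -3.78283539]
[0.587 0.009]
now [ 0.439  -0.1174  0.14  ] [ 1.8e+02 -1.0e-01  5.3e+00] shift [ 0.796 -0.563  0.051] turn [ 0.    -0.002  0.215]
[ 0.581 -0.074]
now [ 0.439  -0.1174  0.14  ] [ 1.8e+02 -1.0e-01  5.3e+00] shift [ 0.727 -0.148  0.051] turn [ 0.    -0.002  0.215]
[0.654 0.004]
now [ 0.439  -0.1174  0.14  ] [ 1.8e+02 -1.0e-01  5.3e+00] shift [ 1.127 -0.507  0.052] turn [ 0.    -0.002  0.215]
[ 0.648 -0.079]
now [ 0.439  -0.1174  0.14  ] [ 1.8e+02 -1.0e-01  5.3e+00] shift [ 1.057 -0.093  0.052] turn [ 0.    -0.002  0.215]
now [ 0.439  -0.1174  0.14  ] [ 1.8e+02 -1.0e-01  5.3e+00] shift [ 0.565 -2.244 -0.3  ] turn [ 0.001 -0.002 -0.882]
```

Tee B measures 7.3 mm, so it is thin and goes in the drawer.

Emit:
apply_moves(
  moves=[
    {"x": 0.06, "y": -0.2, "z": -0.15, "wx": 0, "wy": 0, "wz": -0.1},
    {"x": 0.1, "y": -0.4, "z": -0.3, "wx": 0, "wy": 0, "wz": -0.2},
    {"x": 0.15, "y": -0.6, "z": -0.3, "wx": 0, "wy": 0, "wz": -0.3},
    {"x": 0.2, "y": -0.8, "z": -0.3, "wx": 0, "wy": 0, "wz": -0.4},
    {"x": 0.237, "y": -0.93, "z": -0.3, "wx": 0, "wy": 0, "wz": -0.45},
  ],
)

```text
time_s: 30.0
tcp_pos: [0.4677, 0.0749, 0.1964]
eef_rot: [-179.9, 0.2, 25.8]
wrist_force: [1.0, -0.3, -4.4]
grip_width: 0.0069
gripper_force: 59.9
```

Emit:
apply_moves(
  moves=[
    {"x": 0.11, "y": -0.16, "z": 0, "wx": 0, "wy": 0, "wz": -0.1},
    {"x": 0.22, "y": -0.32, "z": 0, "wx": 0, "wy": 0, "wz": -0.2},
    {"x": 0.33, "y": -0.48, "z": 0, "wx": 0, "wy": 0, "wz": -0.3},
    {"x": 0.44, "y": -0.64, "z": 0, "wx": 0, "wy": 0, "wz": -0.4},
    {"x": 0.544, "y": -0.79, "z": 0, "wx": 0, "wy": 0, "wz": -0.45},
  ],
)

```text
time_s: 30.5
tcp_pos: [0.4976, 0.2632, 0.1956]
eef_rot: [-179.9, 0.3, 46.0]
wrist_force: [0.0, -0.9, -2.6]
grip_width: 0.0073
gripper_force: 59.9
```

Emit:
apply_moves(
  moves=[
    {"x": 0.1, "y": -0.08, "z": 0, "wx": 0, "wy": 0, "wz": 0},
    {"x": 0.2, "y": -0.15, "z": 0, "wx": 0, "wy": 0, "wz": 0},
    {"x": 0.3, "y": -0.22, "z": 0, "wx": 0, "wy": 0, "wz": 0},
    {"x": 0.332, "y": -0.247, "z": 0, "wx": 0, "wy": 0, "wz": 0},
    {"x": 0.332, "y": -0.247, "z": 0, "wx": 0, "wy": 0, "wz": 0},
  ],
)

```text
time_s: 31.0
tcp_pos: [0.5086, 0.3442, 0.1962]
eef_rot: [-179.9, 0.3, 45.9]
wrist_force: [0.2, -0.7, -3.7]
grip_width: 0.0072
gripper_force: 59.8
```

Run:
```python
from h import *
go([.512,.345,.05],45); ct,im=snap("top","t12",(60,100,300,280),3)
tees("t13")
```

```text
now [0.5086 0.3442 0.1962] [-179.9    0.3   45.9] shift [0.018 0.01  0.731] turn [-0.002  0.006  0.019]
719 tee [ 0.485 -0.295] [0.073 0.046] yaw 22.1
741 tee [ 0.396 -0.348] [0.045 0.074] yaw -10.9
754 tee [ 0.347 -0.237] [0.073 0.044] yaw 16.7
```

View pics/t12.png

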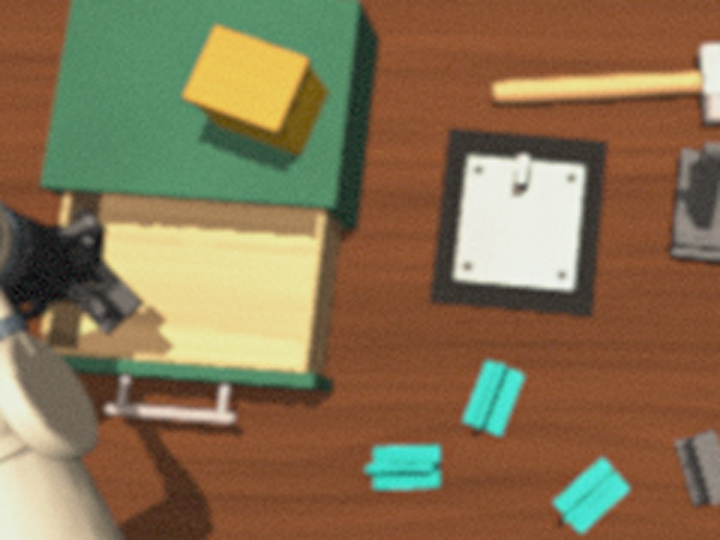

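The plate lies flat and inside the mat, the drawer is fully out, and the tee hangs over the drawer at (110,300). Lowering it in.

Emit:
apply_moves(
  moves=[
    {"x": 0, "y": 0, "z": 0.15, "wx": 0, "wy": 0, "wz": 0},
    {"x": 0, "y": 0, "z": 0.35, "wx": 0, "wy": 0, "wz": 0},
    {"x": 0, "y": 0, "z": 0.55, "wx": 0, "wy": 0, "wz": 0},
    {"x": 0, "y": 0, "z": 0.68, "wx": 0, "wy": 0, "wz": 0},
    {"x": 0, "y": 0, "z": 0.74, "wx": 0, "wy": 0, "wz": 0},
  ],
)

```text
time_s: 31.6
tcp_pos: [0.508, 0.3413, 0.0474]
eef_rot: [-179.9, 0.3, 45.7]
wrist_force: [-0.3, -0.2, -4.6]
grip_width: 0.007
gripper_force: 59.7
```

Emit:
apply_moves(
  moves=[
    {"x": 0, "y": 0, "z": 0.005, "wx": 0, "wy": 0, "wz": 0},
    {"x": 0, "y": 0, "z": 0.01, "wx": 0, "wy": 0, "wz": 0},
    {"x": 0, "y": 0, "z": 0.015, "wx": 0, "wy": 0, "wz": 0},
    {"x": 0, "y": 0, "z": 0.02, "wx": 0, "wy": 0, "wz": 0},
    {"x": 0, "y": 0, "z": 0.02, "wx": 0, "wy": 0, "wz": 0},
  ],
)

```text
time_s: 32.1
tcp_pos: [0.5101, 0.344, 0.0485]
eef_rot: [180.0, -0.1, 45.8]
wrist_force: [-0.1, -0.2, -3.7]
grip_width: 0.0074
gripper_force: 59.8
```

Emit:
apply_moves(
  moves=[
    {"x": 0, "y": 0, "z": 0.01, "wx": 0, "wy": 0, "wz": 0},
    {"x": 0, "y": 0, "z": 0.02, "wx": 0, "wy": 0, "wz": 0},
    {"x": 0, "y": 0, "z": 0.02, "wx": 0, "wy": 0, "wz": 0},
    {"x": 0, "y": 0, "z": 0.02, "wx": 0, "wy": 0, "wz": 0},
    {"x": 0, "y": 0, "z": 0.02, "wx": 0, "wy": 0, "wz": 0},
  ],
)

```text
time_s: 32.6
tcp_pos: [0.5096, 0.3438, 0.0433]
eef_rot: [-180.0, 0.0, 45.8]
wrist_force: [0.0, 0.8, -4.0]
grip_width: 0.0067
gripper_force: 60.0
```

Emit:
apply_moves(
  moves=[
    {"x": 0, "y": 0, "z": 0.01, "wx": 0, "wy": 0, "wz": 0},
    {"x": 0, "y": 0, "z": 0.015, "wx": 0, "wy": 0, "wz": 0},
    {"x": 0, "y": 0, "z": 0.015, "wx": 0, "wy": 0, "wz": 0},
    {"x": 0, "y": 0, "z": 0.015, "wx": 0, "wy": 0, "wz": 0},
    {"x": 0, "y": 0, "z": 0.015, "wx": 0, "wy": 0, "wz": 0},
  ],
)

```text
time_s: 33.1
tcp_pos: [0.5109, 0.3437, 0.0432]
eef_rot: [179.9, -0.2, 45.8]
wrist_force: [-0.6, -4.0, 6.8]
grip_width: 0.0069
gripper_force: 61.6
```

Emit:
apply_moves(
  jaw=0.3,
  moves=[
    {"x": 0, "y": 0, "z": -0.01, "wx": 0, "wy": 0, "wz": 0},
    {"x": 0, "y": 0, "z": -0.01, "wx": 0, "wy": 0, "wz": 0},
    {"x": 0, "y": 0, "z": -0.01, "wx": 0, "wy": 0, "wz": 0},
    {"x": 0, "y": 0, "z": -0.01, "wx": 0, "wy": 0, "wz": 0},
    {"x": 0, "y": 0, "z": -0.01, "wx": 0, "wy": 0, "wz": 0},
  ],
)

```text
time_s: 33.6
tcp_pos: [0.5095, 0.3437, 0.0421]
eef_rot: [-180.0, 0.0, 45.8]
wrist_force: [-0.5, -0.0, -0.7]
grip_width: 0.0297
gripper_force: 0.0
```

Emit:
apply_moves(
  moves=[
    {"x": 0, "y": 0, "z": -0.15, "wx": 0, "wy": 0, "wz": 0},
    {"x": 0, "y": 0, "z": -0.3, "wx": 0, "wy": 0, "wz": 0},
    {"x": 0, "y": 0, "z": -0.5, "wx": 0, "wy": 0, "wz": 0},
    {"x": 0, "y": 0, "z": -0.7, "wx": 0, "wy": 0, "wz": 0},
    {"x": 0, "y": 0, "z": -0.8, "wx": 0, "wy": 0, "wz": 0},
  ],
)

```text
time_s: 34.1
tcp_pos: [0.5104, 0.3443, 0.2071]
eef_rot: [179.9, -0.3, 45.8]
wrist_force: [1.1, 0.9, 1.4]
grip_width: 0.0301
gripper_force: 0.0
```

Emit:
apply_moves(
  jaw=-0.15,
  moves=[
    {"x": -0.79, "y": 0.767, "z": 0, "wx": 0, "wy": 0, "wz": 0.27},
    {"x": -0.79, "y": 0.767, "z": 0, "wx": 0, "wy": 0, "wz": 0.27},
    {"x": -0.79, "y": 0.767, "z": 0, "wx": 0, "wy": 0, "wz": 0.27},
    {"x": -0.79, "y": 0.767, "z": 0, "wx": 0, "wy": 0, "wz": 0.27},
    {"x": -0.79, "y": 0.767, "z": 0, "wx": 0, "wy": 0, "wz": 0.27},
  ],
)

```text
time_s: 34.6
tcp_pos: [0.5092, 0.1199, 0.2026]
eef_rot: [179.9, 0.0, 33.4]
wrist_force: [0.5, 0.7, 0.1]
grip_width: 0.0491
gripper_force: 0.0
```

Emit:
apply_moves(
  moves=[
    {"x": -0.65, "y": 0.889, "z": 0, "wx": 0, "wy": 0, "wz": 0.27},
    {"x": -0.65, "y": 0.889, "z": 0, "wx": 0, "wy": 0, "wz": 0.27},
    {"x": -0.65, "y": 0.889, "z": 0, "wx": 0, "wy": 0, "wz": 0.27},
    {"x": -0.65, "y": 0.889, "z": 0, "wx": 0, "wy": 0, "wz": 0.27},
    {"x": -0.65, "y": 0.889, "z": 0, "wx": 0, "wy": 0, "wz": 0.27},
  ],
)

```text
time_s: 35.1
tcp_pos: [0.4989, -0.1003, 0.2023]
eef_rot: [179.9, 0.0, 21.3]
wrist_force: [0.4, 0.4, -0.2]
grip_width: 0.049
gripper_force: 0.0
```

Run:
```python
from h import *
tees("t14"); go([.485,-.295,.2],21.5)
```

```text
427 tee [ 0.509 -0.074] [0.021 0.123] yaw -89.5
723 tee [ 0.485 -0.295] [0.073 0.046] yaw 21.7
738 tee [ 0.396 -0.348] [0.045 0.073] yaw -10.2
762 tee [ 0.347 -0.237] [0.073 0.044] yaw 16.7
now [ 0.4988 -0.1016  0.2021] [1.799e+02 1.000e-01 2.120e+01] shift [-0.414  0.876  0.013] turn [ 0.002  0.002 -0.007]
```

Emit:
apply_moves(
  moves=[
    {"x": -0.414, "y": 0.876, "z": 0.2, "wx": 0, "wy": 0, "wz": 0},
    {"x": -0.414, "y": 0.876, "z": 0.2, "wx": 0, "wy": 0, "wz": 0},
    {"x": -0.414, "y": 0.876, "z": 0.2, "wx": 0, "wy": 0, "wz": 0},
    {"x": -0.414, "y": 0.876, "z": 0.2, "wx": 0, "wy": 0, "wz": 0},
    {"x": -0.414, "y": 0.876, "z": 0.2, "wx": 0, "wy": 0, "wz": 0},
  ],
)

```text
time_s: 35.65
tcp_pos: [0.4848, -0.2941, 0.1595]
eef_rot: [-179.9, 0.2, 21.2]
wrist_force: [-0.3, 1.0, -0.5]
grip_width: 0.049
gripper_force: 0.0
```

Emit:
apply_moves(
  moves=[
    {"x": 0, "y": 0, "z": 0.2, "wx": 0, "wy": 0, "wz": 0},
    {"x": 0, "y": 0, "z": 0.4, "wx": 0, "wy": 0, "wz": 0},
    {"x": 0, "y": 0, "z": 0.58, "wx": 0, "wy": 0, "wz": 0},
    {"x": 0, "y": 0, "z": 0.72, "wx": 0, "wy": 0, "wz": 0},
    {"x": 0, "y": 0, "z": 0.72, "wx": 0, "wy": 0, "wz": 0},
  ],
)

```text
time_s: 36.15
tcp_pos: [0.4843, -0.287, 0.0132]
eef_rot: [-179.5, 0.3, 21.5]
wrist_force: [-1.6, -0.5, -0.5]
grip_width: 0.0486
gripper_force: 0.0
```

Emit:
apply_moves(
  jaw=1,
  moves=[
    {"x": 0, "y": 0, "z": 0, "wx": 0, "wy": 0, "wz": 0},
    {"x": 0, "y": 0, "z": 0, "wx": 0, "wy": 0, "wz": 0},
    {"x": 0, "y": 0, "z": 0, "wx": 0, "wy": 0, "wz": 0},
    {"x": 0, "y": 0, "z": 0, "wx": 0, "wy": 0, "wz": 0},
    {"x": 0, "y": 0, "z": 0, "wx": 0, "wy": 0, "wz": 0},
  ],
)

```text
time_s: 36.65
tcp_pos: [0.4884, -0.291, 0.0215]
eef_rot: [179.7, -0.2, 21.5]
wrist_force: [1.4, -0.8, 6.1]
grip_width: 0.0071
gripper_force: 59.6
```

Emit:
apply_moves(
  moves=[
    {"x": 0, "y": 0, "z": -0.1, "wx": 0, "wy": 0, "wz": 0},
    {"x": 0, "y": 0, "z": -0.3, "wx": 0, "wy": 0, "wz": 0},
    {"x": 0, "y": 0, "z": -0.5, "wx": 0, "wy": 0, "wz": 0},
    {"x": 0, "y": 0, "z": -0.6, "wx": 0, "wy": 0, "wz": 0},
    {"x": 0, "y": 0, "z": -0.6, "wx": 0, "wy": 0, "wz": 0},
  ],
)

```text
time_s: 37.15
tcp_pos: [0.4881, -0.2907, 0.1428]
eef_rot: [179.7, -0.2, 21.5]
wrist_force: [-0.5, 0.0, -3.1]
grip_width: 0.007
gripper_force: 59.3
```

Run:
```python
from h import *
for t in((.587,.009),(.581,-.074),(.654,.004),(.648,-.079)): go([*t,.13],-4.4)
go([.51,.25,.2],45)
```

```text
now [ 0.4881 -0.2907  0.1428] [179.7  -0.2  21.5] shift [ 1.009 -1.214  0.061] turn [ 0.006 -0.007  0.575]
now [ 0.4881 -0.2907  0.1428] [179.7  -0.2  21.5] shift [ 0.829 -0.839  0.063] turn [ 0.006 -0.007  0.575]
now [ 0.4881 -0.2907  0.1428] [179.7  -0.2  21.5] shift [ 1.311 -1.068  0.063] turn [ 0.006 -0.007  0.575]
now [ 0.4881 -0.2907  0.1428] [179.7  -0.2  21.5] shift [ 1.131 -0.693  0.065] turn [ 0.006 -0.007  0.575]
now [ 0.4881 -0.2907  0.1428] [179.7  -0.2  21.5] shift [ 1.093 -2.474 -0.296] turn [ 0.008 -0.004 -0.523]
```

Tee A measures 7.1 mm, also thin. It goes in the drawer too.

Emit:
apply_moves(
  moves=[
    {"x": 0.08, "y": -0.2, "z": -0.15, "wx": 0, "wy": 0, "wz": -0.04},
    {"x": 0.17, "y": -0.4, "z": -0.3, "wx": 0, "wy": 0, "wz": -0.08},
    {"x": 0.26, "y": -0.6, "z": -0.3, "wx": 0, "wy": 0, "wz": -0.12},
    {"x": 0.35, "y": -0.8, "z": -0.3, "wx": 0, "wy": 0, "wz": -0.16},
    {"x": 0.413, "y": -0.912, "z": -0.3, "wx": 0, "wy": 0, "wz": -0.18},
  ],
)

```text
time_s: 37.65
tcp_pos: [0.4959, -0.0868, 0.1964]
eef_rot: [-179.8, 0.1, 29.8]
wrist_force: [1.0, -0.4, -3.6]
grip_width: 0.007
gripper_force: 59.9
```

Emit:
apply_moves(
  moves=[
    {"x": 0.11, "y": -0.17, "z": 0, "wx": 0, "wy": 0, "wz": -0.04},
    {"x": 0.22, "y": -0.34, "z": 0, "wx": 0, "wy": 0, "wz": -0.08},
    {"x": 0.33, "y": -0.51, "z": 0, "wx": 0, "wy": 0, "wz": -0.12},
    {"x": 0.44, "y": -0.68, "z": 0, "wx": 0, "wy": 0, "wz": -0.16},
    {"x": 0.537, "y": -0.845, "z": 0, "wx": 0, "wy": 0, "wz": -0.18},
  ],
)

```text
time_s: 38.15
tcp_pos: [0.5058, 0.1118, 0.1956]
eef_rot: [-179.9, 0.2, 37.8]
wrist_force: [1.0, 0.7, -4.1]
grip_width: 0.0066
gripper_force: 60.0
```

Emit:
apply_moves(
  moves=[
    {"x": 0.12, "y": -0.15, "z": 0, "wx": 0, "wy": 0, "wz": -0.04},
    {"x": 0.24, "y": -0.3, "z": 0, "wx": 0, "wy": 0, "wz": -0.08},
    {"x": 0.36, "y": -0.44, "z": 0, "wx": 0, "wy": 0, "wz": -0.12},
    {"x": 0.428, "y": -0.529, "z": 0, "wx": 0, "wy": 0, "wz": -0.16},
    {"x": 0.428, "y": -0.529, "z": 0, "wx": 0, "wy": 0, "wz": -0.16},
  ],
)

```text
time_s: 38.65
tcp_pos: [0.5084, 0.2488, 0.195]
eef_rot: [-179.8, 0.2, 45.1]
wrist_force: [0.8, 0.1, -3.8]
grip_width: 0.0068
gripper_force: 60.0
```

Run:
```python
from h import *
go([.512,.245,.045],45); tees("t15")
```

```text
now [0.5084 0.2488 0.195 ] [-179.8    0.2   45.1] shift [0.002 0.029 0.75 ] turn [-0.004  0.005  0.003]
739 tee [ 0.396 -0.348] [0.045 0.073] yaw -11.9
761 tee [ 0.347 -0.237] [0.073 0.044] yaw 15.9
```

Emit:
apply_moves(
  moves=[
    {"x": 0, "y": 0.01, "z": 0.15, "wx": 0, "wy": 0, "wz": 0},
    {"x": 0, "y": 0.02, "z": 0.35, "wx": 0, "wy": 0, "wz": 0},
    {"x": 0, "y": 0.02, "z": 0.55, "wx": 0, "wy": 0, "wz": 0},
    {"x": 0, "y": 0.02, "z": 0.68, "wx": 0, "wy": 0, "wz": 0},
    {"x": 0, "y": 0.02, "z": 0.74, "wx": 0, "wy": 0, "wz": 0},
  ],
)

```text
time_s: 39.2
tcp_pos: [0.5102, 0.2411, 0.0452]
eef_rot: [-179.8, 0.4, 44.8]
wrist_force: [-0.5, 0.6, -4.9]
grip_width: 0.0069
gripper_force: 59.8
```

Emit:
apply_moves(
  moves=[
    {"x": 0, "y": 0, "z": 0.01, "wx": 0, "wy": 0, "wz": 0},
    {"x": 0, "y": 0, "z": 0.02, "wx": 0, "wy": 0, "wz": 0},
    {"x": 0, "y": 0, "z": 0.025, "wx": 0, "wy": 0, "wz": 0},
    {"x": 0, "y": 0, "z": 0.03, "wx": 0, "wy": 0, "wz": 0},
    {"x": 0, "y": 0, "z": 0.03, "wx": 0, "wy": 0, "wz": 0},
  ],
)

```text
time_s: 39.7
tcp_pos: [0.5131, 0.2435, 0.0455]
eef_rot: [180.0, -0.1, 44.9]
wrist_force: [-0.1, -0.5, -4.2]
grip_width: 0.0071
gripper_force: 59.9
```

Emit:
apply_moves(
  moves=[
    {"x": 0, "y": 0, "z": 0.01, "wx": 0, "wy": 0, "wz": 0},
    {"x": 0, "y": 0, "z": 0.02, "wx": 0, "wy": 0, "wz": 0},
    {"x": 0, "y": 0, "z": 0.02, "wx": 0, "wy": 0, "wz": 0},
    {"x": 0, "y": 0, "z": 0.02, "wx": 0, "wy": 0, "wz": 0},
    {"x": 0, "y": 0, "z": 0.02, "wx": 0, "wy": 0, "wz": 0},
  ],
)

```text
time_s: 40.2
tcp_pos: [0.5143, 0.2435, 0.0435]
eef_rot: [179.8, -0.2, 44.9]
wrist_force: [0.5, -1.6, 6.3]
grip_width: 0.0069
gripper_force: 61.4
```

Emit:
apply_moves(
  jaw=0.3,
  moves=[
    {"x": 0, "y": 0, "z": -0.01, "wx": 0, "wy": 0, "wz": 0},
    {"x": 0, "y": 0, "z": -0.01, "wx": 0, "wy": 0, "wz": 0},
    {"x": 0, "y": 0, "z": -0.01, "wx": 0, "wy": 0, "wz": 0},
    {"x": 0, "y": 0, "z": -0.01, "wx": 0, "wy": 0, "wz": 0},
    {"x": 0, "y": 0, "z": -0.01, "wx": 0, "wy": 0, "wz": 0},
  ],
)

```text
time_s: 40.7
tcp_pos: [0.5125, 0.2434, 0.0421]
eef_rot: [-180.0, 0.0, 44.9]
wrist_force: [-0.1, 0.6, 0.4]
grip_width: 0.0301
gripper_force: 0.0
```

Emit:
apply_moves(
  moves=[
    {"x": 0, "y": 0, "z": -0.15, "wx": 0, "wy": 0, "wz": 0},
    {"x": 0, "y": 0, "z": -0.3, "wx": 0, "wy": 0, "wz": 0},
    {"x": 0, "y": 0, "z": -0.5, "wx": 0, "wy": 0, "wz": 0},
    {"x": 0, "y": 0, "z": -0.7, "wx": 0, "wy": 0, "wz": 0},
    {"x": 0, "y": 0, "z": -0.8, "wx": 0, "wy": 0, "wz": 0},
  ],
)

```text
time_s: 41.2
tcp_pos: [0.5135, 0.2437, 0.2069]
eef_rot: [179.9, -0.3, 44.9]
wrist_force: [-0.7, 0.6, 0.0]
grip_width: 0.03
gripper_force: 0.0
```

Emit:
apply_moves(
  jaw=-0.15,
  moves=[
    {"x": -0.812, "y": 0.602, "z": 0, "wx": 0, "wy": 0, "wz": 0.42},
    {"x": -0.812, "y": 0.602, "z": 0, "wx": 0, "wy": 0, "wz": 0.42},
    {"x": -0.812, "y": 0.602, "z": 0, "wx": 0, "wy": 0, "wz": 0.42},
    {"x": -0.812, "y": 0.602, "z": 0, "wx": 0, "wy": 0, "wz": 0.42},
    {"x": -0.812, "y": 0.602, "z": 0, "wx": 0, "wy": 0, "wz": 0.42},
  ],
)

```text
time_s: 41.7
tcp_pos: [0.4819, 0.0386, 0.2026]
eef_rot: [179.9, 0.0, 25.6]
wrist_force: [0.7, 0.8, -0.6]
grip_width: 0.0496
gripper_force: 0.0
```

Emit:
apply_moves(
  moves=[
    {"x": -0.618, "y": 0.811, "z": 0, "wx": 0, "wy": 0, "wz": 0.42},
    {"x": -0.618, "y": 0.811, "z": 0, "wx": 0, "wy": 0, "wz": 0.42},
    {"x": -0.618, "y": 0.811, "z": 0, "wx": 0, "wy": 0, "wz": 0.42},
    {"x": -0.618, "y": 0.811, "z": 0, "wx": 0, "wy": 0, "wz": 0.42},
    {"x": -0.618, "y": 0.811, "z": 0, "wx": 0, "wy": 0, "wz": 0.42},
  ],
)

```text
time_s: 42.2
tcp_pos: [0.4413, -0.1607, 0.2021]
eef_rot: [179.9, 0.1, 6.7]
wrist_force: [0.5, 0.7, -0.0]
grip_width: 0.0487
gripper_force: 0.0
```

Run:
```python
from h import *
tees("t16"); go([.397,-.348,.16],-11.3)
```

```text
737 tee [ 0.396 -0.348] [0.045 0.072] yaw -10.2
now [ 0.4419 -0.1589  0.2021] [180.    0.    6.8] shift [-0.335  0.912  0.211] turn [0.    0.001 0.402]
```

Emit:
apply_moves(
  moves=[
    {"x": -0.335, "y": 0.912, "z": 0.2, "wx": 0, "wy": 0, "wz": 0.39},
    {"x": -0.335, "y": 0.912, "z": 0.2, "wx": 0, "wy": 0, "wz": 0.39},
    {"x": -0.335, "y": 0.912, "z": 0.2, "wx": 0, "wy": 0, "wz": 0.39},
    {"x": -0.335, "y": 0.912, "z": 0.2, "wx": 0, "wy": 0, "wz": 0.39},
    {"x": -0.335, "y": 0.912, "z": 0.2, "wx": 0, "wy": 0, "wz": 0.39},
  ],
)

```text
time_s: 42.75
tcp_pos: [0.3973, -0.3482, 0.1596]
eef_rot: [-179.9, 0.2, -10.7]
wrist_force: [-0.7, 0.5, -0.5]
grip_width: 0.0492
gripper_force: 0.0
```

Emit:
apply_moves(
  moves=[
    {"x": 0, "y": 0, "z": 0.2, "wx": 0, "wy": 0, "wz": 0},
    {"x": 0, "y": 0, "z": 0.4, "wx": 0, "wy": 0, "wz": 0},
    {"x": 0, "y": 0, "z": 0.58, "wx": 0, "wy": 0, "wz": 0},
    {"x": 0, "y": 0, "z": 0.71, "wx": 0, "wy": 0, "wz": 0},
    {"x": 0, "y": 0, "z": 0.71, "wx": 0, "wy": 0, "wz": 0},
  ],
)

```text
time_s: 43.25
tcp_pos: [0.3977, -0.3418, 0.0157]
eef_rot: [-179.7, 0.4, -10.3]
wrist_force: [-0.8, 0.3, 0.1]
grip_width: 0.0496
gripper_force: 0.0
```

Emit:
apply_moves(
  jaw=1,
  moves=[
    {"x": 0, "y": 0, "z": 0, "wx": 0, "wy": 0, "wz": 0},
    {"x": 0, "y": 0, "z": 0, "wx": 0, "wy": 0, "wz": 0},
    {"x": 0, "y": 0, "z": 0, "wx": 0, "wy": 0, "wz": 0},
    {"x": 0, "y": 0, "z": 0, "wx": 0, "wy": 0, "wz": 0},
    {"x": 0, "y": 0, "z": 0, "wx": 0, "wy": 0, "wz": 0},
  ],
)

```text
time_s: 43.75
tcp_pos: [0.4, -0.347, 0.0232]
eef_rot: [179.9, -0.3, -10.5]
wrist_force: [1.0, -0.4, 6.7]
grip_width: 0.0068
gripper_force: 59.8
```

Emit:
apply_moves(
  moves=[
    {"x": 0, "y": 0, "z": -0.1, "wx": 0, "wy": 0, "wz": 0},
    {"x": 0, "y": 0, "z": -0.3, "wx": 0, "wy": 0, "wz": 0},
    {"x": 0, "y": 0, "z": -0.5, "wx": 0, "wy": 0, "wz": 0},
    {"x": 0, "y": 0, "z": -0.7, "wx": 0, "wy": 0, "wz": 0},
    {"x": 0, "y": 0, "z": -0.8, "wx": 0, "wy": 0, "wz": 0},
  ],
)

```text
time_s: 44.25
tcp_pos: [0.399, -0.3464, 0.1847]
eef_rot: [179.9, -0.2, -10.5]
wrist_force: [-0.2, -0.6, -3.8]
grip_width: 0.007
gripper_force: 59.2
```

Run:
```python
from h import *
for t in((.587,.009),(.581,-.074),(.51,-.2)): go([*t,.13],-4.4)
snap("wrist","w16"); tees("t17")
```

```text
now [ 0.399  -0.3464  0.1847] [179.9  -0.2 -10.5] shift [ 0.6   -1.919  0.271] turn [ 0.003 -0.005 -0.135]
now [ 0.399  -0.3464  0.1847] [179.9  -0.2 -10.5] shift [ 0.646 -1.506  0.272] turn [ 0.003 -0.005 -0.135]
now [ 0.399  -0.3464  0.1847] [179.9  -0.2 -10.5] shift [ 0.412 -0.821  0.273] turn [ 0.003 -0.005 -0.135]
736 tee [ 0.347 -0.237] [0.072 0.044] yaw 16.2
496 tee [ 0.23  -0.469] [0.035 0.092] yaw -51.0
```

Tee C measures 6.8 mm, so it is thin too, and the drawer has no room left for a third as I spaced the first two. I'll set C back down, handle D first, then move one tee in the drawer.

Emit:
apply_moves(
  moves=[
    {"x": 0, "y": 0, "z": 0.2, "wx": 0, "wy": 0, "wz": 0},
    {"x": 0, "y": 0, "z": 0.4, "wx": 0, "wy": 0, "wz": 0},
    {"x": 0, "y": 0, "z": 0.6, "wx": 0, "wy": 0, "wz": 0},
    {"x": 0, "y": 0, "z": 0.74, "wx": 0, "wy": 0, "wz": 0},
    {"x": 0, "y": 0, "z": 0.79, "wx": 0, "wy": 0, "wz": 0},
  ],
)

```text
time_s: 44.85
tcp_pos: [0.3958, -0.3433, 0.0219]
eef_rot: [-179.7, 0.4, -10.5]
wrist_force: [-25.4, 24.8, 62.5]
grip_width: 0.0068
gripper_force: 71.6
```

Emit:
apply_moves(
  jaw=-0.15,
  moves=[
    {"x": 0, "y": 0, "z": 0.01, "wx": 0, "wy": 0, "wz": 0},
    {"x": 0, "y": 0, "z": 0, "wx": 0, "wy": 0, "wz": 0},
    {"x": 0, "y": 0, "z": 0, "wx": 0, "wy": 0, "wz": 0},
    {"x": 0, "y": 0, "z": 0, "wx": 0, "wy": 0, "wz": 0},
    {"x": 0, "y": 0, "z": 0, "wx": 0, "wy": 0, "wz": 0},
  ],
)

```text
time_s: 45.35
tcp_pos: [0.3984, -0.3458, 0.0222]
eef_rot: [-180.0, 0.0, -10.5]
wrist_force: [0.4, 0.5, -0.5]
grip_width: 0.0491
gripper_force: 0.0
```

Emit:
apply_moves(
  moves=[
    {"x": 0, "y": 0, "z": -0.2, "wx": 0, "wy": 0, "wz": 0},
    {"x": 0, "y": 0, "z": -0.4, "wx": 0, "wy": 0, "wz": 0},
    {"x": 0, "y": 0, "z": -0.6, "wx": 0, "wy": 0, "wz": 0},
    {"x": 0, "y": 0, "z": -0.6, "wx": 0, "wy": 0, "wz": 0},
    {"x": 0, "y": 0, "z": -0.6, "wx": 0, "wy": 0, "wz": 0},
  ],
)

```text
time_s: 45.85
tcp_pos: [0.399, -0.3463, 0.1437]
eef_rot: [179.9, -0.1, -10.5]
wrist_force: [0.6, 0.4, -0.8]
grip_width: 0.049
gripper_force: 0.0
```

Emit:
apply_moves(
  moves=[
    {"x": -0.355, "y": -0.49, "z": 0, "wx": 0, "wy": 0, "wz": -0.59},
    {"x": -0.355, "y": -0.49, "z": 0, "wx": 0, "wy": 0, "wz": -0.59},
    {"x": -0.355, "y": -0.49, "z": 0, "wx": 0, "wy": 0, "wz": -0.59},
    {"x": -0.355, "y": -0.49, "z": 0, "wx": 0, "wy": 0, "wz": -0.59},
    {"x": -0.355, "y": -0.49, "z": 0, "wx": 0, "wy": 0, "wz": -0.59},
  ],
)

```text
time_s: 46.35
tcp_pos: [0.3462, -0.2363, 0.1411]
eef_rot: [-179.9, 0.1, 16.0]
wrist_force: [0.2, 0.0, -0.2]
grip_width: 0.0493
gripper_force: 0.0
```

Run:
```python
from h import *
go([.348,-.237,.017],16.2); tees("t18")
```

```text
now [ 0.3462 -0.2363  0.1411] [-1.799e+02  1.000e-01  1.600e+01] shift [0.008 0.007 0.621] turn [-0.001  0.001 -0.004]
```

Emit:
apply_moves(
  moves=[
    {"x": 0.005, "y": 0.007, "z": 0.2, "wx": 0, "wy": 0, "wz": 0},
    {"x": 0.005, "y": 0.007, "z": 0.4, "wx": 0, "wy": 0, "wz": 0},
    {"x": 0.005, "y": 0.007, "z": 0.5, "wx": 0, "wy": 0, "wz": 0},
    {"x": 0.005, "y": 0.007, "z": 0.57, "wx": 0, "wy": 0, "wz": 0},
    {"x": 0.005, "y": 0.007, "z": 0.6, "wx": 0, "wy": 0, "wz": 0},
  ],
)

```text
time_s: 46.9
tcp_pos: [0.3473, -0.2376, 0.0206]
eef_rot: [-179.9, 0.1, 16.0]
wrist_force: [0.4, -0.2, -0.4]
grip_width: 0.0492
gripper_force: 0.0
```

Emit:
apply_moves(
  jaw=1,
  moves=[
    {"x": 0, "y": 0, "z": 0, "wx": 0, "wy": 0, "wz": 0},
    {"x": 0, "y": 0, "z": 0, "wx": 0, "wy": 0, "wz": 0},
    {"x": 0, "y": 0, "z": 0, "wx": 0, "wy": 0, "wz": 0},
    {"x": 0, "y": 0, "z": 0, "wx": 0, "wy": 0, "wz": 0},
    {"x": 0, "y": 0, "z": 0, "wx": 0, "wy": 0, "wz": 0},
  ],
)

```text
time_s: 47.4
tcp_pos: [0.3486, -0.2382, 0.0239]
eef_rot: [179.9, -0.1, 16.1]
wrist_force: [-0.7, 1.3, 5.9]
grip_width: 0.0147
gripper_force: 60.9
```

Emit:
apply_moves(
  moves=[
    {"x": 0, "y": 0, "z": -0.1, "wx": 0, "wy": 0, "wz": 0},
    {"x": 0, "y": 0, "z": -0.3, "wx": 0, "wy": 0, "wz": 0},
    {"x": 0, "y": 0, "z": -0.5, "wx": 0, "wy": 0, "wz": 0},
    {"x": 0, "y": 0, "z": -0.6, "wx": 0, "wy": 0, "wz": 0},
    {"x": 0, "y": 0, "z": -0.6, "wx": 0, "wy": 0, "wz": 0},
  ],
)

```text
time_s: 47.9
tcp_pos: [0.3488, -0.2385, 0.1452]
eef_rot: [179.7, -0.2, 16.1]
wrist_force: [0.2, -0.6, -5.7]
grip_width: 0.0152
gripper_force: 59.8
```

Run:
```python
from h import *
for t in((.587,.009),(.581,-.074)): go([*t,.13],-4.4)
tees("t19")
```

```text
now [ 0.3488 -0.2385  0.1452] [179.7  -0.2  16.1] shift [ 1.487 -0.86   0.076] turn [ 0.005 -0.005  0.455]
now [ 0.3488 -0.2385  0.1452] [179.7  -0.2  16.1] shift [ 1.343 -0.469  0.078] turn [ 0.005 -0.005  0.455]
```

Tee D measures 15 mm, so it is thick. It goes on the plate.

Emit:
apply_moves(
  moves=[
    {"x": 0.14, "y": -0.06, "z": -0.1, "wx": 0, "wy": 0, "wz": 0.05},
    {"x": 0.29, "y": -0.13, "z": -0.15, "wx": 0, "wy": 0, "wz": 0.1},
    {"x": 0.44, "y": -0.19, "z": -0.15, "wx": 0, "wy": 0, "wz": 0.15},
    {"x": 0.59, "y": -0.26, "z": -0.15, "wx": 0, "wy": 0, "wz": 0.2},
    {"x": 0.715, "y": -0.314, "z": -0.15, "wx": 0, "wy": 0, "wz": 0.23},
  ],
)

```text
time_s: 48.45
tcp_pos: [0.4677, -0.1359, 0.1687]
eef_rot: [-179.9, 0.3, 5.7]
wrist_force: [0.1, -0.4, -5.6]
grip_width: 0.0151
gripper_force: 59.6
```

Emit:
apply_moves(
  moves=[
    {"x": 0.17, "y": -0.11, "z": 0, "wx": 0, "wy": 0, "wz": 0.05},
    {"x": 0.34, "y": -0.23, "z": 0, "wx": 0, "wy": 0, "wz": 0.1},
    {"x": 0.5, "y": -0.34, "z": 0, "wx": 0, "wy": 0, "wz": 0.15},
    {"x": 0.62, "y": -0.43, "z": 0, "wx": 0, "wy": 0, "wz": 0.2},
    {"x": 0.68, "y": -0.462, "z": 0, "wx": 0, "wy": 0, "wz": 0.226},
  ],
)

```text
time_s: 48.95
tcp_pos: [0.594, -0.0295, 0.1675]
eef_rot: [-179.9, 0.4, -4.4]
wrist_force: [0.3, -0.8, -5.6]
grip_width: 0.0153
gripper_force: 59.8
```

Emit:
apply_moves(
  moves=[
    {"x": 0, "y": 0, "z": 0.1, "wx": 0, "wy": 0, "wz": 0},
    {"x": 0, "y": 0, "z": 0.25, "wx": 0, "wy": 0, "wz": 0},
    {"x": 0, "y": 0, "z": 0.4, "wx": 0, "wy": 0, "wz": 0},
    {"x": 0, "y": 0, "z": 0.5, "wx": 0, "wy": 0, "wz": 0},
    {"x": 0, "y": 0, "z": 0.5, "wx": 0, "wy": 0, "wz": 0},
  ],
)

```text
time_s: 49.45
tcp_pos: [0.5895, -0.0316, 0.064]
eef_rot: [-180.0, 0.8, -4.4]
wrist_force: [0.0, 0.0, -5.5]
grip_width: 0.015
gripper_force: 59.6
```

Run:
```python
from h import *
go([.595,-.033,.033],-4.4);tees("t20")
```

```text
now [ 0.5895 -0.0316  0.064 ] [-180.     0.8   -4.4] shift [0.03  0.005 0.155] turn [-0.     0.017 -0.001]
739 tee [ 0.392 -0.342] [0.045 0.074] yaw -10.7
```

Emit:
apply_moves(
  moves=[
    {"x": 0, "y": 0, "z": 0.04, "wx": 0, "wy": 0, "wz": 0},
    {"x": 0, "y": 0, "z": 0.08, "wx": 0, "wy": 0, "wz": 0},
    {"x": 0, "y": 0, "z": 0.11, "wx": 0, "wy": 0, "wz": 0},
    {"x": 0, "y": 0, "z": 0.13, "wx": 0, "wy": 0, "wz": 0},
    {"x": 0, "y": 0, "z": 0.13, "wx": 0, "wy": 0, "wz": 0},
  ],
)

```text
time_s: 50.0
tcp_pos: [0.5935, -0.0321, 0.0457]
eef_rot: [-180.0, 0.1, -4.4]
wrist_force: [0.3, -0.5, -5.6]
grip_width: 0.0152
gripper_force: 59.8
```

Emit:
apply_moves(
  moves=[
    {"x": 0, "y": 0, "z": 0.01, "wx": 0, "wy": 0, "wz": 0},
    {"x": 0, "y": 0, "z": 0.015, "wx": 0, "wy": 0, "wz": 0},
    {"x": 0, "y": 0, "z": 0.015, "wx": 0, "wy": 0, "wz": 0},
    {"x": 0, "y": 0, "z": 0.015, "wx": 0, "wy": 0, "wz": 0},
    {"x": 0, "y": 0, "z": 0.015, "wx": 0, "wy": 0, "wz": 0},
  ],
)

```text
time_s: 50.5
tcp_pos: [0.594, -0.0321, 0.0436]
eef_rot: [-180.0, -0.0, -4.4]
wrist_force: [-0.2, -0.9, -5.4]
grip_width: 0.015
gripper_force: 59.8
```

Emit:
apply_moves(
  moves=[
    {"x": 0, "y": 0, "z": 0.01, "wx": 0, "wy": 0, "wz": 0},
    {"x": 0, "y": 0, "z": 0.012, "wx": 0, "wy": 0, "wz": 0},
    {"x": 0, "y": 0, "z": 0.012, "wx": 0, "wy": 0, "wz": 0},
    {"x": 0, "y": 0, "z": 0.012, "wx": 0, "wy": 0, "wz": 0},
    {"x": 0, "y": 0, "z": 0.012, "wx": 0, "wy": 0, "wz": 0},
  ],
)

```text
time_s: 51.0
tcp_pos: [0.5939, -0.0321, 0.041]
eef_rot: [180.0, -0.0, -4.4]
wrist_force: [0.5, 0.3, -5.4]
grip_width: 0.0148
gripper_force: 59.8
```

Emit:
apply_moves(
  moves=[
    {"x": 0, "y": 0, "z": 0.01, "wx": 0, "wy": 0, "wz": 0},
    {"x": 0, "y": 0, "z": 0.02, "wx": 0, "wy": 0, "wz": 0},
    {"x": 0, "y": 0, "z": 0.025, "wx": 0, "wy": 0, "wz": 0},
    {"x": 0, "y": 0, "z": 0.028, "wx": 0, "wy": 0, "wz": 0},
    {"x": 0, "y": 0, "z": 0.028, "wx": 0, "wy": 0, "wz": 0},
  ],
)

```text
time_s: 51.5
tcp_pos: [0.5938, -0.0321, 0.0351]
eef_rot: [-180.0, 0.0, -4.4]
wrist_force: [-0.6, 0.3, -4.6]
grip_width: 0.0149
gripper_force: 59.8
```

Emit:
apply_moves(
  moves=[
    {"x": 0, "y": 0, "z": 0.005, "wx": 0, "wy": 0, "wz": 0},
    {"x": 0, "y": 0, "z": 0.01, "wx": 0, "wy": 0, "wz": 0},
    {"x": 0, "y": 0, "z": 0.01, "wx": 0, "wy": 0, "wz": 0},
    {"x": 0, "y": 0, "z": 0.01, "wx": 0, "wy": 0, "wz": 0},
    {"x": 0, "y": 0, "z": 0.01, "wx": 0, "wy": 0, "wz": 0},
  ],
)

```text
time_s: 52.0
tcp_pos: [0.5939, -0.0321, 0.0334]
eef_rot: [180.0, -0.0, -4.4]
wrist_force: [-0.3, 0.2, -5.1]
grip_width: 0.0149
gripper_force: 59.8
```

Emit:
apply_moves(
  moves=[
    {"x": 0, "y": 0, "z": 0.005, "wx": 0, "wy": 0, "wz": 0},
    {"x": 0, "y": 0, "z": 0.006, "wx": 0, "wy": 0, "wz": 0},
    {"x": 0, "y": 0, "z": 0.006, "wx": 0, "wy": 0, "wz": 0},
    {"x": 0, "y": 0, "z": 0.006, "wx": 0, "wy": 0, "wz": 0},
    {"x": 0, "y": 0, "z": 0.006, "wx": 0, "wy": 0, "wz": 0},
  ],
)

```text
time_s: 52.5
tcp_pos: [0.594, -0.0321, 0.033]
eef_rot: [180.0, -0.0, -4.4]
wrist_force: [-3.5, 0.3, 3.3]
grip_width: 0.0148
gripper_force: 60.9
```

Emit:
apply_moves(
  jaw=0.2,
  moves=[
    {"x": 0, "y": 0, "z": -0.006, "wx": 0, "wy": 0, "wz": 0},
    {"x": 0, "y": 0, "z": -0.006, "wx": 0, "wy": 0, "wz": 0},
    {"x": 0, "y": 0, "z": -0.006, "wx": 0, "wy": 0, "wz": 0},
    {"x": 0, "y": 0, "z": -0.006, "wx": 0, "wy": 0, "wz": 0},
    {"x": 0, "y": 0, "z": -0.006, "wx": 0, "wy": 0, "wz": 0},
  ],
)

```text
time_s: 53.0
tcp_pos: [0.594, -0.0322, 0.0333]
eef_rot: [-180.0, -0.0, -4.4]
wrist_force: [0.1, -0.3, 0.7]
grip_width: 0.0342
gripper_force: 0.0
```

Emit:
apply_moves(
  moves=[
    {"x": 0, "y": 0, "z": -0.1, "wx": 0, "wy": 0, "wz": 0},
    {"x": 0, "y": 0, "z": -0.3, "wx": 0, "wy": 0, "wz": 0},
    {"x": 0, "y": 0, "z": -0.5, "wx": 0, "wy": 0, "wz": 0},
    {"x": 0, "y": 0, "z": -0.7, "wx": 0, "wy": 0, "wz": 0},
    {"x": 0, "y": 0, "z": -0.8, "wx": 0, "wy": 0, "wz": 0},
  ],
)

```text
time_s: 53.5
tcp_pos: [0.595, -0.0323, 0.1983]
eef_rot: [180.0, -0.4, -4.4]
wrist_force: [0.4, 0.1, 0.7]
grip_width: 0.0343
gripper_force: 0.0
```

Emit:
apply_moves(
  moves=[
    {"x": -0.25, "y": -0.633, "z": 0, "wx": 0, "wy": 0, "wz": -0.55},
    {"x": -0.25, "y": -0.633, "z": 0, "wx": 0, "wy": 0, "wz": -0.55},
    {"x": -0.25, "y": -0.633, "z": 0, "wx": 0, "wy": 0, "wz": -0.55},
    {"x": -0.25, "y": -0.633, "z": 0, "wx": 0, "wy": 0, "wz": -0.55},
    {"x": -0.25, "y": -0.633, "z": 0, "wx": 0, "wy": 0, "wz": -0.55},
  ],
)

```text
time_s: 54.0
tcp_pos: [0.5538, 0.0984, 0.1935]
eef_rot: [180.0, -0.0, 20.3]
wrist_force: [-0.3, -1.4, 0.7]
grip_width: 0.0343
gripper_force: 0.0
```

Emit:
apply_moves(
  moves=[
    {"x": 0.066, "y": -0.752, "z": 0, "wx": 0, "wy": 0, "wz": -0.55},
    {"x": 0.066, "y": -0.752, "z": 0, "wx": 0, "wy": 0, "wz": -0.55},
    {"x": 0.066, "y": -0.752, "z": 0, "wx": 0, "wy": 0, "wz": -0.55},
    {"x": 0.066, "y": -0.752, "z": 0, "wx": 0, "wy": 0, "wz": -0.55},
    {"x": 0.066, "y": -0.752, "z": 0, "wx": 0, "wy": 0, "wz": -0.55},
  ],
)

```text
time_s: 54.5
tcp_pos: [0.5143, 0.2434, 0.1931]
eef_rot: [180.0, 0.0, 45.0]
wrist_force: [0.6, -0.2, -0.3]
grip_width: 0.0341
gripper_force: 0.0
```

Run:
```python
from h import *
go([.513,.2435,.045],44.9);snap("wrist","w21")
```

```text
now [0.5143 0.2434 0.1931] [180.   0.  45.] shift [-0.004 -0.006  0.74 ] turn [0.001 0.001 0.002]
```

Emit:
apply_moves(
  moves=[
    {"x": 0, "y": 0, "z": 0.2, "wx": 0, "wy": 0, "wz": 0},
    {"x": 0, "y": 0, "z": 0.4, "wx": 0, "wy": 0, "wz": 0},
    {"x": 0, "y": 0, "z": 0.58, "wx": 0, "wy": 0, "wz": 0},
    {"x": 0, "y": 0, "z": 0.68, "wx": 0, "wy": 0, "wz": 0},
    {"x": 0, "y": 0, "z": 0.73, "wx": 0, "wy": 0, "wz": 0},
  ],
)

```text
time_s: 55.05
tcp_pos: [0.5136, 0.2408, 0.0444]
eef_rot: [-179.9, 0.2, 44.8]
wrist_force: [0.3, -0.0, -0.1]
grip_width: 0.0339
gripper_force: 0.0
```

Emit:
apply_moves(
  jaw=1,
  moves=[
    {"x": 0, "y": 0, "z": 0, "wx": 0, "wy": 0, "wz": 0},
    {"x": 0, "y": 0, "z": 0, "wx": 0, "wy": 0, "wz": 0},
    {"x": 0, "y": 0, "z": 0, "wx": 0, "wy": 0, "wz": 0},
    {"x": 0, "y": 0, "z": 0, "wx": 0, "wy": 0, "wz": 0},
    {"x": 0, "y": 0, "z": 0, "wx": 0, "wy": 0, "wz": 0},
  ],
)

```text
time_s: 55.55
tcp_pos: [0.5146, 0.2436, 0.0485]
eef_rot: [179.9, -0.1, 45.1]
wrist_force: [-0.1, -0.9, -0.8]
grip_width: 0.0068
gripper_force: 61.5
```

Emit:
apply_moves(
  moves=[
    {"x": 0, "y": 0, "z": -0.08, "wx": 0, "wy": 0, "wz": 0},
    {"x": 0, "y": 0, "z": -0.2, "wx": 0, "wy": 0, "wz": 0},
    {"x": 0, "y": 0, "z": -0.3, "wx": 0, "wy": 0, "wz": 0},
    {"x": 0, "y": 0, "z": -0.36, "wx": 0, "wy": 0, "wz": 0},
    {"x": 0, "y": 0, "z": -0.36, "wx": 0, "wy": 0, "wz": 0},
  ],
)

```text
time_s: 56.05
tcp_pos: [0.5151, 0.2441, 0.1225]
eef_rot: [179.9, -0.2, 45.1]
wrist_force: [-0.5, -0.1, -3.8]
grip_width: 0.0068
gripper_force: 61.1
```

Emit:
apply_moves(
  moves=[
    {"x": -0.04, "y": 0.02, "z": 0, "wx": 0, "wy": 0, "wz": 0.19},
    {"x": -0.08, "y": 0.05, "z": 0, "wx": 0, "wy": 0, "wz": 0.38},
    {"x": -0.12, "y": 0.08, "z": 0, "wx": 0, "wy": 0, "wz": 0.57},
    {"x": -0.168, "y": 0.104, "z": 0, "wx": 0, "wy": 0, "wz": 0.76},
    {"x": -0.168, "y": 0.104, "z": 0, "wx": 0, "wy": 0, "wz": 0.95},
  ],
)

```text
time_s: 56.55
tcp_pos: [0.5042, 0.2039, 0.1179]
eef_rot: [179.9, 0.1, 1.9]
wrist_force: [0.1, 0.8, -3.7]
grip_width: 0.007
gripper_force: 61.0
```

Run:
```python
from h import *
go([.505,.205,.045],2.2)
```

```text
now [0.5042 0.2039 0.1179] [1.799e+02 1.000e-01 1.900e+00] shift [ 0.005 -0.006  0.365] turn [ 0.002  0.003 -0.007]
```

Emit:
apply_moves(
  moves=[
    {"x": 0.005, "y": -0.01, "z": 0.1, "wx": 0, "wy": 0, "wz": 0},
    {"x": 0.005, "y": -0.01, "z": 0.2, "wx": 0, "wy": 0, "wz": 0},
    {"x": 0.005, "y": -0.01, "z": 0.28, "wx": 0, "wy": 0, "wz": 0},
    {"x": 0.005, "y": -0.01, "z": 0.32, "wx": 0, "wy": 0, "wz": 0},
    {"x": 0.005, "y": -0.01, "z": 0.345, "wx": 0, "wy": 0, "wz": 0},
  ],
)

```text
time_s: 57.05
tcp_pos: [0.5053, 0.207, 0.049]
eef_rot: [180.0, 0.1, 2.3]
wrist_force: [0.4, 0.5, -3.7]
grip_width: 0.0067
gripper_force: 61.0
```

Emit:
apply_moves(
  moves=[
    {"x": 0, "y": 0, "z": 0.007, "wx": 0, "wy": 0, "wz": 0},
    {"x": 0, "y": 0, "z": 0.012, "wx": 0, "wy": 0, "wz": 0},
    {"x": 0, "y": 0, "z": 0.012, "wx": 0, "wy": 0, "wz": 0},
    {"x": 0, "y": 0, "z": 0.012, "wx": 0, "wy": 0, "wz": 0},
    {"x": 0, "y": 0, "z": 0.012, "wx": 0, "wy": 0, "wz": 0},
  ],
)

```text
time_s: 57.55
tcp_pos: [0.5062, 0.2073, 0.0485]
eef_rot: [-180.0, -0.1, 2.3]
wrist_force: [-0.8, -0.2, -1.9]
grip_width: 0.0068
gripper_force: 61.2
```

Emit:
apply_moves(
  moves=[
    {"x": 0, "y": 0, "z": 0.007, "wx": 0, "wy": 0, "wz": 0},
    {"x": 0, "y": 0, "z": 0.01, "wx": 0, "wy": 0, "wz": 0},
    {"x": 0, "y": 0, "z": 0.01, "wx": 0, "wy": 0, "wz": 0},
    {"x": 0, "y": 0, "z": 0.01, "wx": 0, "wy": 0, "wz": 0},
    {"x": 0, "y": 0, "z": 0.01, "wx": 0, "wy": 0, "wz": 0},
  ],
)

```text
time_s: 58.05
tcp_pos: [0.5072, 0.2073, 0.0484]
eef_rot: [-180.0, -0.2, 2.3]
wrist_force: [0.1, -1.1, 6.2]
grip_width: 0.0068
gripper_force: 62.5
```

Emit:
apply_moves(
  jaw=0.5,
  moves=[
    {"x": 0, "y": 0, "z": -0.006, "wx": 0, "wy": 0, "wz": 0},
    {"x": 0, "y": 0, "z": -0.006, "wx": 0, "wy": 0, "wz": 0},
    {"x": 0, "y": 0, "z": -0.006, "wx": 0, "wy": 0, "wz": 0},
    {"x": 0, "y": 0, "z": -0.006, "wx": 0, "wy": 0, "wz": 0},
    {"x": 0, "y": 0, "z": -0.006, "wx": 0, "wy": 0, "wz": 0},
  ],
)

```text
time_s: 58.55
tcp_pos: [0.5058, 0.2071, 0.047]
eef_rot: [180.0, 0.0, 2.3]
wrist_force: [0.3, 0.5, 0.1]
grip_width: 0.0211
gripper_force: 0.0
```

Emit:
apply_moves(
  moves=[
    {"x": 0, "y": 0, "z": -0.15, "wx": 0, "wy": 0, "wz": 0},
    {"x": 0, "y": 0, "z": -0.3, "wx": 0, "wy": 0, "wz": 0},
    {"x": 0, "y": 0, "z": -0.5, "wx": 0, "wy": 0, "wz": 0},
    {"x": 0, "y": 0, "z": -0.7, "wx": 0, "wy": 0, "wz": 0},
    {"x": 0, "y": 0, "z": -0.8, "wx": 0, "wy": 0, "wz": 0},
  ],
)

```text
time_s: 59.05
tcp_pos: [0.5068, 0.2075, 0.2117]
eef_rot: [-179.9, -0.3, 2.3]
wrist_force: [-0.3, 0.0, -0.5]
grip_width: 0.0211
gripper_force: 0.0
```

Emit:
apply_moves(
  jaw=-0.15,
  moves=[
    {"x": -0.213, "y": 0.942, "z": 0, "wx": 0, "wy": 0, "wz": 0.1},
    {"x": -0.213, "y": 0.942, "z": 0, "wx": 0, "wy": 0, "wz": 0.1},
    {"x": -0.213, "y": 0.942, "z": 0, "wx": 0, "wy": 0, "wz": 0.1},
    {"x": -0.213, "y": 0.942, "z": 0, "wx": 0, "wy": 0, "wz": 0.1},
    {"x": -0.213, "y": 0.942, "z": 0, "wx": 0, "wy": 0, "wz": 0.1},
  ],
)

```text
time_s: 59.55
tcp_pos: [0.4703, 0.0129, 0.2074]
eef_rot: [179.9, -0.0, -2.5]
wrist_force: [0.2, 1.0, 0.2]
grip_width: 0.049
gripper_force: 0.0
```

Emit:
apply_moves(
  moves=[
    {"x": -0.139, "y": 0.956, "z": 0, "wx": 0, "wy": 0, "wz": 0.1},
    {"x": -0.139, "y": 0.956, "z": 0, "wx": 0, "wy": 0, "wz": 0.1},
    {"x": -0.139, "y": 0.956, "z": 0, "wx": 0, "wy": 0, "wz": 0.1},
    {"x": -0.139, "y": 0.956, "z": 0, "wx": 0, "wy": 0, "wz": 0.1},
    {"x": -0.139, "y": 0.956, "z": 0, "wx": 0, "wy": 0, "wz": 0.1},
  ],
)

```text
time_s: 60.05
tcp_pos: [0.4349, -0.1766, 0.2068]
eef_rot: [179.9, 0.0, -7.0]
wrist_force: [-0.2, 0.7, 0.2]
grip_width: 0.0492
gripper_force: 0.0
```

Run:
```python
from h import *
tees("t22"); go([.395,-.344,.16],-10.6)
```

```text
now [ 0.4355 -0.1744  0.2068] [-180.     0.    -6.9] shift [-0.099  0.866  0.234] turn [-0.     0.001  0.082]
```

Run:
```python
from h import *
ct=Tcam("top")
im=cv2.resize(cv2.imread("pics/t22_raw.png"),(800,600),interpolation=cv2.INTER_CUBIC)
old=cv2.resize(cv2.imread("pics/t20_raw.png"),(800,600),interpolation=cv2.INTER_CUBIC)
d=cv2.absdiff(im,old).max(2); print("C px",proj(ct,[.395,-.344,.02])/.64, d[360:395:6,500:535:6])
hsv=cv2.cvtColor(im,cv2.COLOR_BGR2HSV); m=((hsv[...,1]<70)&(hsv[...,2]>35)).astype(np.uint8); m[:315]=0
n,l,st,c=cv2.connectedComponentsWithStats(m)
for i in range(1,n):
    if st[i,4]>200: print(st[i],np.round(bp(ct,c[i][0]*.64,c[i][1]*.64,.012),3))
```

```text
C px [513.46740441 376.56224459] [[168 121  61  25   1   4]
 [152  79  25   3   4   1]
 [145  42   8   3   2  13]
 [ 53   5   8   4   6   3]
 [  5   2   4   2   4   9]
 [  2   2   2   2   1   4]]
[165 315  33  21 383] [0.501 0.34  0.012]
[235 315  18  24 364] [0.495 0.214 0.012]
[  193   315   334   285 33574] [ 0.195 -0.063  0.012]
[ 753  315   47  285 9056] [ 0.285 -0.884  0.012]
[667 335  52  94 860] [ 0.389 -0.711  0.012]
[652 341  51  94 832] [ 0.374 -0.679  0.012]
[149 348  68  27 662] [0.413 0.331 0.012]
[637 348  51  95 850] [ 0.36  -0.647  0.012]
[622 354  50  95 831] [ 0.347 -0.615  0.012]
[606 360  51  96 834] [ 0.334 -0.582  0.012]
[  0 486  50  62 857] [0.134 0.629 0.012]
```

Emit:
apply_moves(
  moves=[
    {"x": -0.099, "y": 0.866, "z": 0.23, "wx": 0, "wy": 0, "wz": 0.08},
    {"x": -0.099, "y": 0.866, "z": 0.23, "wx": 0, "wy": 0, "wz": 0.08},
    {"x": -0.099, "y": 0.866, "z": 0.23, "wx": 0, "wy": 0, "wz": 0.08},
    {"x": -0.099, "y": 0.866, "z": 0.23, "wx": 0, "wy": 0, "wz": 0.08},
    {"x": -0.099, "y": 0.866, "z": 0.23, "wx": 0, "wy": 0, "wz": 0.08},
  ],
)

```text
time_s: 60.6
tcp_pos: [0.3954, -0.3435, 0.1589]
eef_rot: [-179.9, 0.2, -10.4]
wrist_force: [-0.2, 1.6, -0.4]
grip_width: 0.0489
gripper_force: 0.0
```

Emit:
apply_moves(
  moves=[
    {"x": 0, "y": 0, "z": 0.2, "wx": 0, "wy": 0, "wz": 0},
    {"x": 0, "y": 0, "z": 0.4, "wx": 0, "wy": 0, "wz": 0},
    {"x": 0, "y": 0, "z": 0.56, "wx": 0, "wy": 0, "wz": 0},
    {"x": 0, "y": 0, "z": 0.65, "wx": 0, "wy": 0, "wz": 0},
    {"x": 0, "y": 0, "z": 0.7, "wx": 0, "wy": 0, "wz": 0},
  ],
)

```text
time_s: 61.1
tcp_pos: [0.3966, -0.3398, 0.0192]
eef_rot: [-179.9, 0.1, -10.2]
wrist_force: [0.2, -0.2, 1.0]
grip_width: 0.049
gripper_force: 0.0
```

Emit:
apply_moves(
  jaw=1,
  moves=[
    {"x": 0, "y": 0, "z": 0, "wx": 0, "wy": 0, "wz": 0},
    {"x": 0, "y": 0, "z": 0, "wx": 0, "wy": 0, "wz": 0},
    {"x": 0, "y": 0, "z": 0, "wx": 0, "wy": 0, "wz": 0},
    {"x": 0, "y": 0, "z": 0, "wx": 0, "wy": 0, "wz": 0},
    {"x": 0, "y": 0, "z": 0, "wx": 0, "wy": 0, "wz": 0},
  ],
)

```text
time_s: 61.6
tcp_pos: [0.3972, -0.3432, 0.0232]
eef_rot: [179.9, -0.2, -10.3]
wrist_force: [1.5, -0.1, 5.6]
grip_width: 0.007
gripper_force: 63.3
```

Emit:
apply_moves(
  moves=[
    {"x": 0, "y": 0, "z": -0.1, "wx": 0, "wy": 0, "wz": 0},
    {"x": 0, "y": 0, "z": -0.3, "wx": 0, "wy": 0, "wz": 0},
    {"x": 0, "y": 0, "z": -0.5, "wx": 0, "wy": 0, "wz": 0},
    {"x": 0, "y": 0, "z": -0.7, "wx": 0, "wy": 0, "wz": 0},
    {"x": 0, "y": 0, "z": -0.9, "wx": 0, "wy": 0, "wz": 0},
  ],
)

```text
time_s: 62.1
tcp_pos: [0.3953, -0.3422, 0.2018]
eef_rot: [-179.9, 0.1, -10.3]
wrist_force: [0.9, -0.6, -3.9]
grip_width: 0.0072
gripper_force: 61.8
```

Run:
```python
from h import *
go([.505,.267,.2],0)
```

```text
now [ 0.3953 -0.3422  0.2018] [-1.799e+02  1.000e-01 -1.030e+01] shift [-0.006 -3.095  0.012] turn [-0.001  0.002 -0.229]
```

Emit:
apply_moves(
  moves=[
    {"x": 0, "y": -0.15, "z": 0, "wx": 0, "wy": 0, "wz": 0},
    {"x": 0, "y": -0.35, "z": 0, "wx": 0, "wy": 0, "wz": 0},
    {"x": 0, "y": -0.57, "z": 0, "wx": 0, "wy": 0, "wz": 0},
    {"x": 0, "y": -0.79, "z": 0, "wx": 0, "wy": 0, "wz": 0},
    {"x": 0, "y": -1, "z": 0, "wx": 0, "wy": 0, "wz": 0},
  ],
)

```text
time_s: 62.6
tcp_pos: [0.4312, -0.1441, 0.2003]
eef_rot: [-180.0, 0.1, -10.3]
wrist_force: [0.4, -0.6, -4.0]
grip_width: 0.007
gripper_force: 61.9
```

Emit:
apply_moves(
  moves=[
    {"x": 0, "y": -0.2, "z": 0, "wx": 0, "wy": 0, "wz": 0},
    {"x": 0, "y": -0.4, "z": 0, "wx": 0, "wy": 0, "wz": 0},
    {"x": 0, "y": -0.6, "z": 0, "wx": 0, "wy": 0, "wz": 0},
    {"x": 0, "y": -0.8, "z": 0, "wx": 0, "wy": 0, "wz": 0},
    {"x": 0, "y": -1, "z": 0, "wx": 0, "wy": 0, "wz": 0},
  ],
)

```text
time_s: 63.1
tcp_pos: [0.467, 0.0525, 0.2004]
eef_rot: [180.0, 0.1, -10.3]
wrist_force: [0.2, -0.9, -3.4]
grip_width: 0.0067
gripper_force: 61.9
```

Emit:
apply_moves(
  moves=[
    {"x": 0, "y": -0.2, "z": 0, "wx": 0, "wy": 0, "wz": 0},
    {"x": 0, "y": -0.4, "z": 0, "wx": 0, "wy": 0, "wz": 0},
    {"x": 0, "y": -0.6, "z": 0, "wx": 0, "wy": 0, "wz": 0},
    {"x": 0, "y": -0.8, "z": 0, "wx": 0, "wy": 0, "wz": 0},
    {"x": 0, "y": -0.95, "z": 0, "wx": 0, "wy": 0, "wz": 0},
  ],
)

```text
time_s: 63.6
tcp_pos: [0.501, 0.24, 0.1999]
eef_rot: [179.9, 0.1, -10.2]
wrist_force: [0.2, 0.7, -3.1]
grip_width: 0.0069
gripper_force: 61.8
```

Emit:
apply_moves(
  moves=[
    {"x": 0, "y": -0.07, "z": 0, "wx": 0, "wy": 0, "wz": -0.1},
    {"x": 0, "y": -0.14, "z": 0, "wx": 0, "wy": 0, "wz": -0.2},
    {"x": 0, "y": -0.14, "z": 0, "wx": 0, "wy": 0, "wz": -0.23},
    {"x": 0, "y": -0.14, "z": 0, "wx": 0, "wy": 0, "wz": -0.23},
    {"x": 0, "y": -0.14, "z": 0, "wx": 0, "wy": 0, "wz": -0.23},
  ],
)

```text
time_s: 64.1
tcp_pos: [0.5063, 0.2647, 0.2008]
eef_rot: [180.0, 0.0, -0.1]
wrist_force: [-0.8, -0.9, -4.8]
grip_width: 0.0068
gripper_force: 61.8
```

Run:
```python
from h import *
go([.505,.267,.047],0)
```

```text
now [0.5063 0.2647 0.2008] [ 1.8e+02  0.0e+00 -1.0e-01] shift [-0.006 -0.012  0.769] turn [ 0.001  0.001 -0.001]
```

Emit:
apply_moves(
  moves=[
    {"x": 0, "y": -0.01, "z": 0.15, "wx": 0, "wy": 0, "wz": 0},
    {"x": 0, "y": -0.01, "z": 0.35, "wx": 0, "wy": 0, "wz": 0},
    {"x": 0, "y": -0.01, "z": 0.52, "wx": 0, "wy": 0, "wz": 0},
    {"x": 0, "y": -0.01, "z": 0.65, "wx": 0, "wy": 0, "wz": 0},
    {"x": 0, "y": -0.01, "z": 0.7, "wx": 0, "wy": 0, "wz": 0},
  ],
)

```text
time_s: 64.6
tcp_pos: [0.5046, 0.2658, 0.0575]
eef_rot: [179.9, 0.3, -0.1]
wrist_force: [-0.4, 0.2, -4.7]
grip_width: 0.0069
gripper_force: 61.7
```

Emit:
apply_moves(
  moves=[
    {"x": 0, "y": 0, "z": 0.02, "wx": 0, "wy": 0, "wz": 0},
    {"x": 0, "y": 0, "z": 0.04, "wx": 0, "wy": 0, "wz": 0},
    {"x": 0, "y": 0, "z": 0.05, "wx": 0, "wy": 0, "wz": 0},
    {"x": 0, "y": 0, "z": 0.06, "wx": 0, "wy": 0, "wz": 0},
    {"x": 0, "y": 0, "z": 0.06, "wx": 0, "wy": 0, "wz": 0},
  ],
)

```text
time_s: 65.1
tcp_pos: [0.5067, 0.2677, 0.0498]
eef_rot: [-180.0, -0.1, 0.1]
wrist_force: [0.4, -1.0, -3.8]
grip_width: 0.007
gripper_force: 61.7
```

Emit:
apply_moves(
  moves=[
    {"x": 0, "y": 0, "z": 0.007, "wx": 0, "wy": 0, "wz": 0},
    {"x": 0, "y": 0, "z": 0.014, "wx": 0, "wy": 0, "wz": 0},
    {"x": 0, "y": 0, "z": 0.014, "wx": 0, "wy": 0, "wz": 0},
    {"x": 0, "y": 0, "z": 0.014, "wx": 0, "wy": 0, "wz": 0},
    {"x": 0, "y": 0, "z": 0.014, "wx": 0, "wy": 0, "wz": 0},
  ],
)

```text
time_s: 65.6
tcp_pos: [0.5064, 0.2675, 0.0464]
eef_rot: [-180.0, -0.0, 0.1]
wrist_force: [-0.2, -1.0, -3.7]
grip_width: 0.007
gripper_force: 61.7
```

Emit:
apply_moves(
  moves=[
    {"x": 0, "y": 0, "z": 0.006, "wx": 0, "wy": 0, "wz": 0},
    {"x": 0, "y": 0, "z": 0.012, "wx": 0, "wy": 0, "wz": 0},
    {"x": 0, "y": 0, "z": 0.012, "wx": 0, "wy": 0, "wz": 0},
    {"x": 0, "y": 0, "z": 0.012, "wx": 0, "wy": 0, "wz": 0},
    {"x": 0, "y": 0, "z": 0.012, "wx": 0, "wy": 0, "wz": 0},
  ],
)

```text
time_s: 66.1
tcp_pos: [0.5071, 0.2675, 0.0451]
eef_rot: [-180.0, -0.1, 0.1]
wrist_force: [-0.9, -2.1, 5.7]
grip_width: 0.0068
gripper_force: 63.0
```

Emit:
apply_moves(
  jaw=0.5,
  moves=[
    {"x": 0, "y": 0, "z": -0.006, "wx": 0, "wy": 0, "wz": 0},
    {"x": 0, "y": 0, "z": -0.006, "wx": 0, "wy": 0, "wz": 0},
    {"x": 0, "y": 0, "z": -0.006, "wx": 0, "wy": 0, "wz": 0},
    {"x": 0, "y": 0, "z": -0.006, "wx": 0, "wy": 0, "wz": 0},
    {"x": 0, "y": 0, "z": -0.006, "wx": 0, "wy": 0, "wz": 0},
  ],
)

```text
time_s: 66.6
tcp_pos: [0.5063, 0.2676, 0.0449]
eef_rot: [180.0, 0.0, 0.1]
wrist_force: [0.1, -0.4, -1.2]
grip_width: 0.0214
gripper_force: 0.0
```

Emit:
apply_moves(
  moves=[
    {"x": 0, "y": 0, "z": -0.15, "wx": 0, "wy": 0, "wz": 0},
    {"x": 0, "y": 0, "z": -0.3, "wx": 0, "wy": 0, "wz": 0},
    {"x": 0, "y": 0, "z": -0.5, "wx": 0, "wy": 0, "wz": 0},
    {"x": 0, "y": 0, "z": -0.7, "wx": 0, "wy": 0, "wz": 0},
    {"x": 0, "y": 0, "z": -0.8, "wx": 0, "wy": 0, "wz": 0},
  ],
)

```text
time_s: 67.1
tcp_pos: [0.5072, 0.268, 0.2098]
eef_rot: [-179.9, -0.3, 0.1]
wrist_force: [0.3, -0.1, 0.4]
grip_width: 0.0212
gripper_force: 0.0
```

Emit:
apply_moves(
  jaw=0.3,
  moves=[
    {"x": -0.25, "y": -0.1, "z": 0, "wx": 0, "wy": 0, "wz": -0.95},
    {"x": -0.25, "y": -0.1, "z": 0, "wx": 0, "wy": 0, "wz": -0.95},
    {"x": -0.25, "y": -0.1, "z": 0, "wx": 0, "wy": 0, "wz": -0.95},
    {"x": -0.25, "y": -0.1, "z": 0, "wx": 0, "wy": 0, "wz": -0.95},
    {"x": -0.25, "y": -0.1, "z": 0, "wx": 0, "wy": 0, "wz": -0.95},
  ],
)

```text
time_s: 67.6
tcp_pos: [0.4562, 0.2876, 0.2052]
eef_rot: [-180.0, -0.0, 43.2]
wrist_force: [-0.3, -1.1, 0.4]
grip_width: 0.0295
gripper_force: 0.0
```

Emit:
apply_moves(
  moves=[
    {"x": -0.151, "y": -0.26, "z": 0, "wx": 0, "wy": 0, "wz": -0.95},
    {"x": -0.151, "y": -0.26, "z": 0, "wx": 0, "wy": 0, "wz": -0.95},
    {"x": -0.151, "y": -0.26, "z": 0, "wx": 0, "wy": 0, "wz": -0.95},
    {"x": -0.151, "y": -0.26, "z": 0, "wx": 0, "wy": 0, "wz": -0.95},
    {"x": -0.151, "y": -0.26, "z": 0, "wx": 0, "wy": 0, "wz": -0.95},
  ],
)

```text
time_s: 68.1
tcp_pos: [0.3987, 0.3052, 0.2052]
eef_rot: [180.0, -0.0, 85.9]
wrist_force: [0.5, -0.3, -0.3]
grip_width: 0.0297
gripper_force: 0.0
```

Run:
```python
from h import *
go([.3995,.305,.058],86.9); tees("t25")
ct=Tcam("top"); im=cv2.imread("pics/t25_raw.png")
for p in([.594,-.032,.059],[.507,.207,.072],[.507,.267,.072],[.511,.344,.072]):
    u,v=np.round(proj(ct,p)).astype(int); print((u,v)); print(cv2.cvtColor(im,cv2.COLOR_BGR2GRAY)[v-16:v+17:4,u-20:u+21:4])
```

```text
now [0.3987 0.3052 0.2052] [180.   -0.   85.9] shift [-0.001  0.004  0.736] turn [ 0.    -0.    -0.021]
(np.int64(231), np.int64(176))
[[ 59 223 242 241 240 209 189 241 241 241 216]
 [ 51 230 241 240 241 159 231 241 240 242 243]
 [ 59 240 240 241 214 140 172 237 241 241 244]
 [ 61 239 240 239 155 142 105 180 240 241 242]
 [ 67 242 239 239 138 137 120 206 241 242 242]
 [ 82 241 239 240 128 139 124 227 241 241 241]
 [123 240 239 242 123 150 133 229 242 242 229]
 [149 162 239 239 104  57 140 237 240 242 211]
 [165 237 240 243 221 234 243 243 242 190 193]]
(np.int64(152), np.int64(202))
[[226 227 228 227 228 229 229 230 228  83  96]
 [225 227 227 228 228 229 229 228 224  89  90]
 [199 106 215 219 229 156 134 206 219  85  95]
 [154  67 116 115 224 127  46 126 194  88  93]
 [152  51 121 127 223 122  48 130 180  91  88]
 [135  46 122 122 223 128  50 134 153  92  99]
 [133  41 120 141 222 132  50 151 122  86  94]
 [121  43 124 149 228 119  58 167 107  90  96]
 [228 197 222 229 233 233 212 230  91  80  91]]
(np.int64(133), np.int64(202))
[[226 227 225 227 225 227 227 227 226 227 229]
 [203 227 225 227 227 228 226 226 226 228 229]
 [117 171 223 220 223 161 138 218 218 227 122]
 [104 119 195 223 221 128  43 122 138 220 123]
 [ 87 108 122 192 223 121  44 125 159 205 123]
 [113  83 115 114 221 117  55 127 173 201 127]
 [179  76  79 231 231 124  51 123 203 208 132]
 [229 174 229 227 225 107  58 125 208 210 116]
 [200 213 216 219 226 226 214 225 232 232 219]]
(np.int64(108), np.int64(201))
[[ 86 226 225 226 226 225 226 225 228 225 226]
 [ 93 228 227 225 227 226 223 226 227 225 228]
 [119 222 223 220 139 205 124 169 224 224 224]
 [150 220 222 222 186 102 102 120 191 223 223]
 [187 218 218 218 170 105  88 108 121 193 223]
 [219 225 223 221 221 168 112  83 111 122 206]
 [ 74 203 231 229 231 231 181  97  39 183 229]
 [ 67  37 228 227 228 229 231 176 206 230 231]
 [ 42  28  82 201 214 217 217 227 228 227 231]]
```

All four tees show upright: three in the drawer and one on the plate, with no grey tee left on the bench. Now I'll shut the drawer.

Emit:
apply_moves(
  moves=[
    {"x": 0, "y": 0.004, "z": 0.2, "wx": 0, "wy": 0, "wz": -0.02},
    {"x": 0, "y": 0.004, "z": 0.4, "wx": 0, "wy": 0, "wz": -0.02},
    {"x": 0, "y": 0.004, "z": 0.56, "wx": 0, "wy": 0, "wz": -0.02},
    {"x": 0, "y": 0.004, "z": 0.68, "wx": 0, "wy": 0, "wz": -0.02},
    {"x": 0, "y": 0.004, "z": 0.73, "wx": 0, "wy": 0, "wz": -0.02},
  ],
)

```text
time_s: 68.65
tcp_pos: [0.3983, 0.3041, 0.056]
eef_rot: [-179.8, 0.2, 86.3]
wrist_force: [0.0, 0.4, 0.6]
grip_width: 0.0298
gripper_force: 0.0
```

Emit:
apply_moves(
  jaw=1,
  moves=[
    {"x": 0, "y": 0, "z": 0, "wx": 0, "wy": 0, "wz": 0},
    {"x": 0, "y": 0, "z": 0, "wx": 0, "wy": 0, "wz": 0},
    {"x": 0, "y": 0, "z": 0, "wx": 0, "wy": 0, "wz": 0},
    {"x": 0, "y": 0, "z": 0, "wx": 0, "wy": 0, "wz": 0},
    {"x": 0, "y": 0, "z": 0, "wx": 0, "wy": 0, "wz": 0},
  ],
)

```text
time_s: 69.15
tcp_pos: [0.3998, 0.3049, 0.0593]
eef_rot: [180.0, 0.0, 86.4]
wrist_force: [2.7, -1.5, -8.1]
grip_width: 0.0088
gripper_force: 58.5
```

Emit:
apply_moves(
  moves=[
    {"x": 0, "y": 0.03, "z": 0, "wx": 0, "wy": 0, "wz": 0},
    {"x": -0.001, "y": 0.09, "z": 0, "wx": 0, "wy": 0, "wz": 0},
    {"x": -0.002, "y": 0.16, "z": 0, "wx": 0, "wy": 0, "wz": 0},
    {"x": -0.003, "y": 0.23, "z": 0, "wx": 0, "wy": 0, "wz": 0},
    {"x": -0.004, "y": 0.3, "z": 0, "wx": 0, "wy": 0, "wz": 0},
  ],
)

```text
time_s: 69.65
tcp_pos: [0.461, 0.3009, 0.0593]
eef_rot: [180.0, -0.1, 86.5]
wrist_force: [-1.3, 1.8, -5.6]
grip_width: 0.0089
gripper_force: 58.9
```

Emit:
apply_moves(
  moves=[
    {"x": -0.001, "y": 0.07, "z": 0, "wx": 0, "wy": 0, "wz": 0},
    {"x": -0.002, "y": 0.14, "z": 0, "wx": 0, "wy": 0, "wz": 0},
    {"x": -0.003, "y": 0.21, "z": 0, "wx": 0, "wy": 0, "wz": 0},
    {"x": -0.004, "y": 0.28, "z": 0, "wx": 0, "wy": 0, "wz": 0},
    {"x": -0.005, "y": 0.34, "z": 0, "wx": 0, "wy": 0, "wz": 0},
  ],
)

```text
time_s: 70.15
tcp_pos: [0.529, 0.2965, 0.0593]
eef_rot: [180.0, -0.2, 86.5]
wrist_force: [-0.6, 6.1, -6.0]
grip_width: 0.0085
gripper_force: 59.0
```

Emit:
apply_moves(
  moves=[
    {"x": 0, "y": 0.03, "z": 0, "wx": 0, "wy": 0, "wz": 0},
    {"x": -0.001, "y": 0.06, "z": 0, "wx": 0, "wy": 0, "wz": 0},
    {"x": -0.001, "y": 0.09, "z": 0, "wx": 0, "wy": 0, "wz": 0},
    {"x": -0.001, "y": 0.11, "z": 0, "wx": 0, "wy": 0, "wz": 0},
    {"x": -0.001, "y": 0.11, "z": 0, "wx": 0, "wy": 0, "wz": 0},
  ],
)

```text
time_s: 70.65
tcp_pos: [0.551, 0.2951, 0.0593]
eef_rot: [179.9, -0.2, 86.5]
wrist_force: [1.9, 5.5, -7.6]
grip_width: 0.0082
gripper_force: 59.1
```

Emit:
apply_moves(
  moves=[
    {"x": 0, "y": 0.02, "z": 0, "wx": 0, "wy": 0, "wz": 0},
    {"x": 0, "y": 0.04, "z": 0, "wx": 0, "wy": 0, "wz": 0},
    {"x": 0, "y": 0.055, "z": 0, "wx": 0, "wy": 0, "wz": 0},
    {"x": 0, "y": 0.06, "z": 0, "wx": 0, "wy": 0, "wz": 0},
    {"x": 0, "y": 0.06, "z": 0, "wx": 0, "wy": 0, "wz": 0},
  ],
)

```text
time_s: 71.15
tcp_pos: [0.5626, 0.2943, 0.0593]
eef_rot: [179.9, -0.2, 86.5]
wrist_force: [1.0, 5.1, -6.4]
grip_width: 0.0087
gripper_force: 59.2
```

Emit:
apply_moves(
  moves=[
    {"x": 0, "y": 0.01, "z": 0, "wx": 0, "wy": 0, "wz": 0},
    {"x": 0, "y": 0.015, "z": 0, "wx": 0, "wy": 0, "wz": 0},
    {"x": 0, "y": 0.02, "z": 0, "wx": 0, "wy": 0, "wz": 0},
    {"x": 0, "y": 0.02, "z": 0, "wx": 0, "wy": 0, "wz": 0},
    {"x": 0, "y": 0.02, "z": 0, "wx": 0, "wy": 0, "wz": 0},
  ],
)

```text
time_s: 71.65
tcp_pos: [0.5652, 0.2942, 0.0594]
eef_rot: [-179.9, -0.1, 86.5]
wrist_force: [-4.5, 5.1, -4.6]
grip_width: 0.0085
gripper_force: 59.4
```

Emit:
apply_moves(
  moves=[
    {"x": 0, "y": 0.01, "z": 0, "wx": 0, "wy": 0, "wz": 0},
    {"x": 0, "y": 0.015, "z": 0, "wx": 0, "wy": 0, "wz": 0},
    {"x": 0, "y": 0.015, "z": 0, "wx": 0, "wy": 0, "wz": 0},
    {"x": 0, "y": 0.015, "z": 0, "wx": 0, "wy": 0, "wz": 0},
    {"x": 0, "y": 0.015, "z": 0, "wx": 0, "wy": 0, "wz": 0},
  ],
)

```text
time_s: 72.15
tcp_pos: [0.5652, 0.2942, 0.0593]
eef_rot: [-179.5, -0.1, 86.6]
wrist_force: [-16.3, 4.3, 1.1]
grip_width: 0.0088
gripper_force: 60.2
```

Emit:
apply_moves(
  moves=[
    {"x": 0, "y": 0.01, "z": 0, "wx": 0, "wy": 0, "wz": 0},
    {"x": 0, "y": 0.01, "z": 0, "wx": 0, "wy": 0, "wz": 0},
    {"x": 0, "y": 0, "z": 0, "wx": 0, "wy": 0, "wz": 0},
    {"x": 0, "y": -0.012, "z": 0, "wx": 0, "wy": 0, "wz": 0},
    {"x": 0, "y": -0.014, "z": 0, "wx": 0, "wy": 0, "wz": 0},
  ],
)

```text
time_s: 72.65
tcp_pos: [0.5652, 0.2942, 0.0593]
eef_rot: [-179.9, -0.1, 86.5]
wrist_force: [-3.8, 4.6, -3.9]
grip_width: 0.0087
gripper_force: 59.7
```

Emit:
apply_moves(
  jaw=0.3,
  moves=[
    {"x": 0, "y": 0, "z": 0, "wx": 0, "wy": 0, "wz": 0},
    {"x": 0, "y": 0, "z": 0, "wx": 0, "wy": 0, "wz": 0},
    {"x": 0, "y": 0, "z": 0, "wx": 0, "wy": 0, "wz": 0},
    {"x": 0, "y": 0, "z": 0, "wx": 0, "wy": 0, "wz": 0},
    {"x": 0, "y": 0, "z": 0, "wx": 0, "wy": 0, "wz": 0},
  ],
)

```text
time_s: 73.15
tcp_pos: [0.5659, 0.2926, 0.0597]
eef_rot: [179.9, -0.0, 86.4]
wrist_force: [-0.2, -0.4, -0.0]
grip_width: 0.0299
gripper_force: 0.0
```

Emit:
apply_moves(
  moves=[
    {"x": 0, "y": 0, "z": -0.1, "wx": 0, "wy": 0, "wz": 0},
    {"x": 0, "y": 0, "z": -0.3, "wx": 0, "wy": 0, "wz": 0},
    {"x": 0, "y": 0, "z": -0.5, "wx": 0, "wy": 0, "wz": 0},
    {"x": 0, "y": -0.2, "z": -0.6, "wx": 0, "wy": 0, "wz": 0},
    {"x": 0, "y": -0.5, "z": -0.6, "wx": 0, "wy": 0, "wz": 0},
  ],
)

```text
time_s: 73.65
tcp_pos: [0.4773, 0.2987, 0.1835]
eef_rot: [179.6, -0.2, 86.3]
wrist_force: [-1.0, 0.7, 0.3]
grip_width: 0.03
gripper_force: 0.0
```

Emit:
apply_moves(
  moves=[
    {"x": 0, "y": -0.2, "z": -0.1, "wx": 0, "wy": 0, "wz": 0},
    {"x": 0, "y": -0.4, "z": -0.2, "wx": 0, "wy": 0, "wz": 0},
    {"x": 0, "y": -0.4, "z": -0.2, "wx": 0, "wy": 0, "wz": 0},
    {"x": 0, "y": -0.4, "z": -0.2, "wx": 0, "wy": 0, "wz": 0},
    {"x": 0, "y": -0.4, "z": -0.2, "wx": 0, "wy": 0, "wz": 0},
  ],
)

```text
time_s: 74.15
tcp_pos: [0.3963, 0.303, 0.2184]
eef_rot: [-180.0, 0.0, 86.4]
wrist_force: [0.8, 0.7, -0.4]
grip_width: 0.0297
gripper_force: 0.0
```

Run:
```python
from h import *
tees("t27"); ct=Tcam("top"); im=cv2.imread("pics/t27_raw.png"); g=cv2.cvtColor(im,cv2.COLOR_BGR2GRAY); hsv=cv2.cvtColor(im,cv2.COLOR_BGR2HSV)
# column profile across the cabinet front at y=.28: find bar and any pale gap
for x in np.arange(.54,.66,.006):
    u,v=np.round(proj(ct,[x,.31,.1])).astype(int); print(round(x,3),im[v,u].tolist(),end=" ")
u,v=np.round(proj(ct,[.594,-.032,.059])).astype(int); print(); print(g[v-16:v+17:8,u-20:u+21:4])
print(np.round(arm.state()["tcp_pos"],3))
```

```text
0.54 [35, 56, 96] 0.546 [49, 82, 140] 0.552 [63, 88, 136] 0.558 [182, 199, 220] 0.564 [197, 212, 228] 0.57 [64, 76, 97] 0.576 [35, 52, 84] 0.582 [45, 60, 85] 0.588 [44, 51, 37] 0.594 [34, 49, 24] 0.6 [103, 143, 88] 0.606 [120, 156, 96] 0.612 [108, 146, 89] 0.618 [93, 125, 83] 0.624 [118, 157, 96] 0.63 [119, 159, 99] 0.636 [113, 158, 96] 0.642 [110, 152, 93] 0.648 [114, 154, 94] 0.654 [117, 157, 97] 
[[ 56 224 243 243 241 214 192 243 242 241 218]
 [ 59 242 242 241 217 143 179 239 242 243 244]
 [ 69 242 241 242 140 142 123 209 242 242 245]
 [123 242 240 242 127 152 138 232 242 243 233]
 [166 236 242 243 227 235 245 243 243 189 199]]
[0.396 0.303 0.218]
```

```bash
python3 -c "
from plant import arm
print(arm.finish_job())"
```

```text
the job is handed in; nothing more can be done
None
```

The job is handed in: the plate lies flat on the mat with the one thick tee upright on it, the three thin tees are in the drawer and it is shut, and the tin, hammer and jar were left alone.

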